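# Shut down the marking station and cap its lens

### The arm

A 6-joint arm with a two-finger parallel gripper is mounted at the origin on a cart in front of the work surface, level with it; the furniture and walls round the work are solid. World frame = base frame: x ahead of the robot, y to its left, z up, the work surface at z = 0. Lengths are in m, angles in rad, forces in N, time in s.
With the tool pointing down it reaches from about 0.375 to 0.9 m from the base axis. Payload 3.1 kg.
Tool frame: the origin (TCP) lies between the finger pads; the fingertips stand 19 mm ahead of it and the grasp point (between the pads) is the TCP; z points along the fingers, y is the direction in which the jaws open and shut (so a half turn about z gives the same grasp; the last joint's range is limited). The gripper opens to 85 mm and grips with 20 to 120 N. Pads are 22 mm wide; open, the fingers measure 114 mm over their backs; the gripper's body (76 mm by 85 mm) begins 54 mm behind the grasp point. The pads swing forward as they close: fully open they stand 13 mm farther back than shut.
Start: joints at [1.042, 0.527, 1.433, -0, 1.181, -0.178], TCP at [0.215, 0.587, 0.25] pointing down, gripper open.
Joint ranges: [-3.08, 3.08], [-0.75, 2.2], [0.22, 2.44], [-1.43, 4.57], [0, 2.65], [-2.85, 2.85]. Speed limits (rad/s): [2.79, 2.79, 3.14, 3.14, 3.14, 3.14].

### API

Orientations are given as a unit quaternion [x, y, z, w].
In Python, from station import manip, optics, job gives the robot as it stands.
- The arm moves only by the shell command python3 -m inch 'ROWS' [OPENING] [FORCE]. ROWS is JSON, one flat list of numbers, 4 for each row, row after row: the shift along the world's x, y, z in cm, then the turn about the world's z in rad. A call has 1 to 20 rows; each row shifts and turns the commanded pose from where the row before left it; what a row does not reach is not made up. A row lasts 1/8 s, in which the tool goes at most 62.5 mm and 10.7 degrees, less where a joint would pass 70% of its speed; a pose out of reach is approached as far as the arm can. A call with a gripper value outside its range is refused whole. OPENING is the opening in per cent of the stroke, from 0 (shut) to 100 (fully open), set as the call begins (- or left out, the last holds). The fingers move at their own pace and stop on an object; FORCE is the grip in N (left out, the last holds). Time passes only in rows, so rows that do not move let the fingers close. It gives the time, the measured TCP pose, the force and the opening at its end, in the units of the state.
- manip.sense(): the state, without advancing time (a new reading comes with each control period).
- optics.snapshot(name): name is "side" or "top" or "wrist"; returns (picture, depth): 400x640x3 uint8, red, green, blue; 400x640 float32, m along the optical axis (not along the pixel's ray), 0 where there is no reading.
- optics.camera_model(name): a dict with "mtx" (3x3 intrinsics, pixels), "dist_coeffs" ([k1, k2, p1, p2, k3] as OpenCV has them; the pictures are not rectified), "camera_from_world" (4x4, takes a point from world to camera coordinates); the wrist camera has in their place "tool_from_camera" (4x4, takes a point from camera to tool coordinates, whose origin is the TCP and whose axes are the flange's). Camera axes: x right, y up, looking along -z (the intrinsics and any distortion apply to the point x, -y, -z); pixel columns grow to the right and rows downward; lengths in m; the calibration is good to about 2 mm. A picture is of the moment at which its call begins: read the wrist's pose just before it. camera_model takes no time and is no camera call.
- job.sign_off(): hands the job in, once; it reports no verdict.
The state is a dict: "t": time; "q": joint angles; "qd": joint speeds; "tau": joint torques, N m; "tcp_pos": TCP position; "tool_rot": TCP orientation; "force": force on the tool from outside, world axes, zero at the start; "ft_torque": the same for the moment, N m; "finger_gap": opening from 0.0 (shut) to 1.0 (fully open).
Only numpy, scipy, OpenCV 4.12 (cv2) and the standard library are available. Lean on these libraries where they do the work, as an engineer would, in place of code of your own. Each camera call takes 0.05 s, during which the arm holds its last target.

### The job

Shut the marking station down at the sloping console: press the long bar key, then the square key, then the plain round key, one at a time, each fully down and let up again before the next; never press the small key in the raised collar, which fires the laser. Then pick up the dust cap by pinching its two fins, set it in the mouth of the upturned lens housing and let go, so that it lies flat on the ledge with both side tabs sprung out under the rim. Leave everything else on the table where it stands.

Things in the scene. Friction and masses are not known exactly. Their poses are not given: they have to be found in the camera images.
- console: grey key console, fixed, 214 mm wide: a panel sloping 40 degrees from level, facing the robot side, on a dark base plate; four white keys in one level row, 48 mm apart, each in any place. Origin under its middle at table height; y along the row, x level, towards its back
- row (a point): middle of the key row, on the panel face; x up the slope, y along the row, z straight out of the panel. Keys stand 8 mm out of the face. A hood plate as wide as the panel juts 60 mm square out of it, its lower face 32 mm up the slope from here; it hangs over the keys, so press with shut fingers square to the panel, not from straight above
- key_bar_top (a point): centre of the top face of the long bar key (38 mm along the row, 17 mm up the slope); its z axis points straight out of the panel, its x axis up the slope, its y axis along the key row
- key_bar (a joint): travel of that key in m: 0 up, 0.006 fully down; its spring takes about 1.2 N to start and 5.1 N fully down, and pushes it up again when let go
- key_square_top (a point): centre of the top face of the square key (26 x 26 mm); its z axis points straight out of the panel, its x axis up the slope, its y axis along the key row
- key_square (a joint): travel of that key in m: 0 up, 0.006 fully down; its spring takes about 1.2 N to start and 5.1 N fully down, and pushes it up again when let go
- key_round_top (a point): centre of the top face of the plain round key (34 mm across, no collar); its z axis points straight out of the panel, its x axis up the slope, its y axis along the key row
- key_round (a joint): travel of that key in m: 0 up, 0.006 fully down; its spring takes about 1.2 N to start and 5.1 N fully down, and pushes it up again when let go
- key_collared_top (a point): centre of the top face of the small round fire key (21 mm across) that stands inside a square black raised collar (40 mm); not to be pressed; its z axis points straight out of the panel, its x axis up the slope, its y axis along the key row
- key_collared (a joint): travel of that key in m: 0 up, 0.006 fully down; its spring takes about 1.2 N to start and 5.1 N fully down, and pushes it up again when let go
- mouth (a point): centre of the ledge in the upturned lens housing: fixed square aluminium block, 84 mm wide, 43.5 mm high, on a 92 mm foot, with a round mouth on top. The ledge is 34 mm above the table; z up. Over it lie a groove (75 mm across, 5.5 mm high) and a lip (64 mm across, 4 mm thick, top 9.5 mm above the ledge)
- cap_center (a point): middle of the dust cap, half-way up, 17 mm above its underside; z up. A black disc 60 mm across, 10 mm thick, with two grey sprung tabs on its +y and -y sides. Each tab has an upright fin (30 mm along x, 4 mm thick, up to 34 mm above the underside), its outer face 24 mm from the axis: pinch both fins along y, 48 mm down to 37 mm
- cap: the same cap: centre of its underside, same axes; seated when the underside lies on the ledge
- tab_left (a joint): pinch travel of the +y tab in m: 0 sprung out, 0.0055 fully in; spring 1 N to start, 3.8 N fully in. The tab's nose (16 mm wide, 4 mm high, at the underside) reaches 35 mm from the axis sprung out and 29.5 mm fully in, when the cap passes the lip
- tab_right (a joint): the same for the -y tab
- adapter_b0: black adapter box 44 x 91 x 26 mm, bystander; origin under its middle
- adapter_b2: black adapter box 44 x 91 x 26 mm, bystander; origin under its middle
- coupling_b0: white castellated coupling 33 mm across, 46 mm high, bystander; origin under its middle
- torch: black torch standing upright, 32 mm across, 100 mm high, bystander; origin under its middle

How it is judged:
By the outcome, as a careful person would: the job done as asked, in the order asked, and still so for the second after the job is handed in, with the robot touching nothing.
It also fails if it takes over 56 s, if anything falls off the work surface, if the arm or the gripper's body presses on something with over 40 N, if the wrist force passes 120 N, or if a joint passes its speed limit or range.

## Working session

There is one attempt and no reset: what is moved stays moved. The work goes in short steps, Python scripts to look and compute and a shell command to move; the robot and the scene stay as the last step left them, time stands still between calls to the robot, and variables do not carry over. Pictures are saved under pics/ and viewed, and the job is handed in when it is done.

```bash
ls -la; mkdir -p pics; cat > h.py <<'E'
import numpy as np,cv2
from station import manip,optics,job
from scipy.spatial.transform import Rotation as R
def snap(name,fn):
    s=manip.sense(); p,d=optics.snapshot(name); cv2.imwrite('pics/'+fn+'.png',p[:,:,::-1]); m=optics.camera_model(name)
    if 'camera_from_world' in m: W=np.linalg.inv(np.array(m['camera_from_world']))
    else:
        T=np.eye(4);T[:3,:3]=R.from_quat(s['tool_rot']).as_matrix();T[:3,3]=s['tcp_pos'];W=T@np.array(m['tool_from_camera'])
    np.savez('pics/'+fn+'.npz',p=p,d=d,W=W,K=np.array(m['mtx']),D=np.array(m['dist_coeffs'],float))
    return s
def load(fn): return np.load('pics/'+fn+'.npz')
def rays(z,uv):
    n=cv2.undistortPoints(np.array(uv,float).reshape(-1,1,2),z['K'],z['D']).reshape(-1,2)
    d=np.c_[n[:,0],-n[:,1],-np.ones(len(n))]
    return z['W'][:3,3],d@z['W'][:3,:3].T
def onz(z,uv,h):
    o,d=rays(z,uv); return o+d*((h-o[2])/d[:,2])[:,None]
def dep(z,uv):
    uv=np.array(uv).reshape(-1,2);o,d=rays(z,uv); return o+d*z['d'][uv[:,1].astype(int),uv[:,0].astype(int)][:,None]
def proj(z,P):
    C=np.linalg.inv(z['W']);p=np.array(P).reshape(-1,3)@C[:3,:3].T+C[:3,3]
    p=p*[1,-1,-1]
    return cv2.projectPoints(p,np.zeros(3),np.zeros(3),z['K'],z['D'])[0].reshape(-1,2)
E
python3 - <<'E'
from h import *
for n in ('side','top','wrist'): s=snap(n,n+'0'); z=load(n+'0'); print(n,z['K'][0,0],z['D'],z['W'].round(3).tolist())
print(s)
E
```

```text
total 12
drwxr-xr-x  3 agent agent 4096 Dec  6 16:54 .
drwxr-xr-x 23 root  root  4096 Dec  6 16:54 ..
drwxr-xr-x  2 agent agent 4096 Dec  6 16:54 pics
side 397.1634624722204 [-0.00797837  0.          0.          0.          0.        ] [[-0.997, 0.035, -0.061, 0.505], [-0.07, -0.382, 0.921, 1.103], [0.009, 0.923, 0.384, 0.472], [0.0, 0.0, 0.0, 1.0]]
top 450.80826826181965 [-0.07515722  0.          0.          0.          0.        ] [[0.027, 0.985, -0.168, 0.377], [-0.999, 0.03, 0.02, 0.134], [0.024, 0.167, 0.986, 1.128], [0.0, 0.0, 0.0, 1.0]]
wrist 338.50451944897475 [-0.04365215  0.          0.          0.          0.        ] [[0.343, -0.905, -0.251, 0.151], [0.939, 0.33, 0.094, 0.61], [-0.002, -0.268, 0.963, 0.372], [0.0, 0.0, 0.0, 1.0]]
{'t': 0.1, 'q': array([ 1.04149107e+00,  5.28412245e-01,  1.43379344e+00,  3.92833343e-05,
        1.18143396e+00, -1.78534909e-01]), 'qd': array([ 0.00182335, -0.00325345, -0.00264244,  0.00019603, -0.00136028,
        0.00119039]), 'tau': array([-2.39861884e-04, -4.43303525e+01, -1.78586447e+01, -2.55077302e-04,
        3.86706655e-03,  2.42289627e-05]), 'tcp_pos': array([0.21442606, 0.58640099, 0.24940134]), 'tool_rot': array([ 1.74494686e-01,  9.84657583e-01, -9.53764016e-04, -3.71758187e-04]), 'force': array([ 0.31295765, -0.12403525,  0.42395981]), 'ft_torque': array([ 0.04482519, -0.04657266, -0.00640381]), 'finger_gap': 1.0037475549229615}
```

```bash
python3 -m inch --help; python3 -m inch 2>&1 | tail -5
```

```text
invalid inputinvalid input: not JSON, or not a number
```

View pics/top0.png

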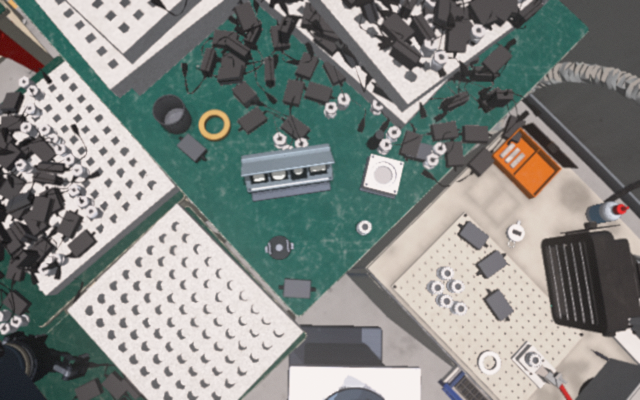

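View pics/side0.png

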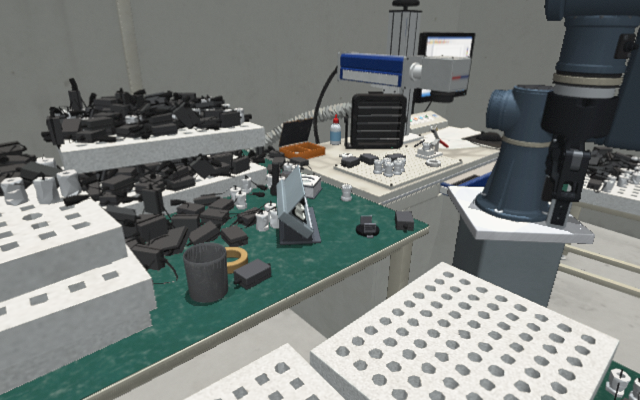

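View pics/wrist0.png

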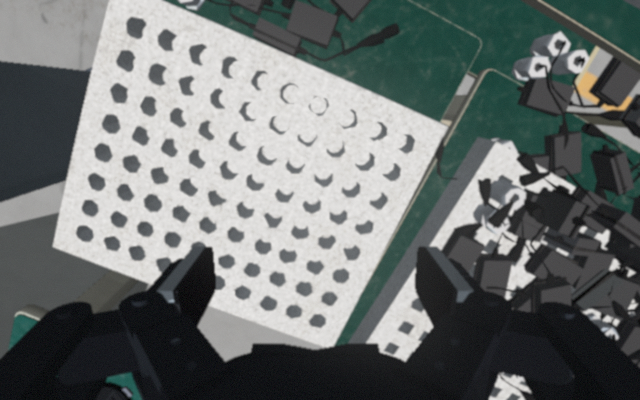

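```bash
python3 - <<'E'
from h import *
z=load('top0')
for n,uv in dict(table=(330,230),cap=(280,247),finL=(267,247),finR=(293,248),adap=(297,288),hous=(383,175),coup=(365,227),hoodL=(245,162),hoodR=(330,155),baseL=(252,198),baseR=(330,190),k1=(259,178),k2=(278,176),k3=(297,173),k4=(317,170),hoodback=(285,155),tr=(413,150),adap2=(192,147)).items(): print(n,dep(z,[uv]).round(3))
p=z['p'];
cv2.imwrite('pics/topc.png',cv2.resize(p[130:310,225:425],None,fx=4,fy=4,interpolation=cv2.INTER_CUBIC)[:600,:,::-1])
E
```

```text
table [[ 0.48   0.066 -0.001]]
cap [[0.434 0.189 0.012]]
finL [[0.433 0.221 0.007]]
finR [[ 0.433  0.157 -0.001]]
adap [[0.336 0.144 0.023]]
hous [[ 0.618 -0.062  0.032]]
coup [[ 0.487 -0.018  0.031]]
hoodL [[0.628 0.276 0.085]]
hoodR [[0.646 0.076 0.105]]
baseL [[0.554 0.264 0.008]]
baseR [[ 0.582  0.068 -0.001]]
k1 [[0.594 0.243 0.065]]
k2 [[0.601 0.198 0.063]]
k3 [[0.609 0.152 0.066]]
k4 [[0.618 0.104 0.065]]
hoodback [[0.646 0.182 0.094]]
tr [[ 0.688 -0.14   0.025]]
adap2 [[0.677 0.42  0.026]]
```

View pics/topc.png

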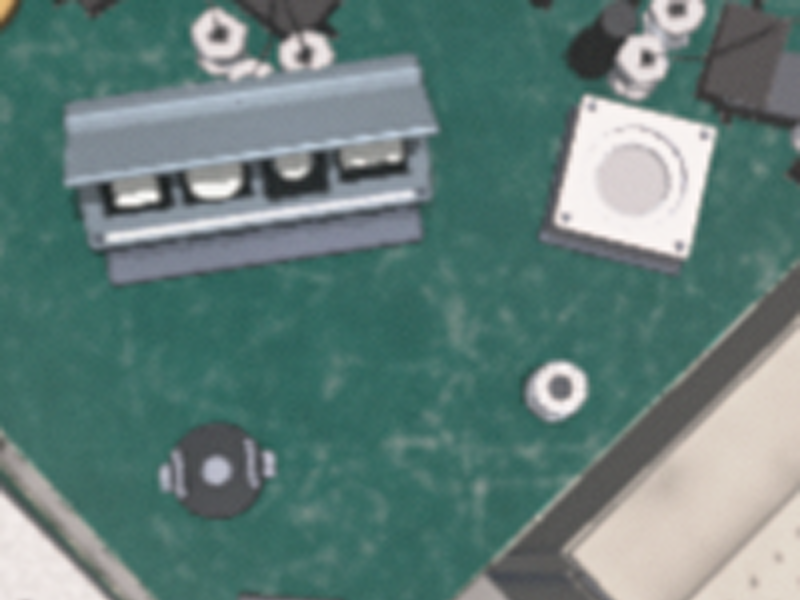

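```bash
python3 - <<'E'
from h import *
for n in('top0','side0'):
    z=load(n)
    vv,uu=np.mgrid[0:400:2,0:640:2]; uv=np.c_[uu.ravel(),vv.ravel()]
    P=dep(z,uv); P=P[z['d'][uv[:,1],uv[:,0]]>0]
    H=np.full((13,22),-9.)
    for x,y,h in P:
        i=int(np.floor(x*10));j=int(np.floor(y*10))+11
        if 0<=i<13 and 0<=j<22: H[i,j]=max(H[i,j],h)
    print(n,'cols y=-1.1..1.0 ; rows x 0..1.2');
    for i in range(13): print('%.1f'%(i/10),' '.join('  . ' if h<-5 else '%4d'%(h*100) for h in H[i]))
E
```

```text
top0 cols y=-1.1..1.0 ; rows x 0..1.2
0.0   .    .    .    .    .     5    6    2   -2    0    1    1    0  -11  -11  -11  -11  -11   -7   -7   .    . 
0.1   .    .    .     2    2    2   39   32    3    0    1    1    0  -11  -11  -11   40  -11  -11  -15  -11  -50
0.2   .    .    .     4   15   28   37    5    6    2  -74  -74    0  -11  -11   59   56   34  -11   -9  -10  -75
0.3   .    .    .    .    .    25   24    5    6    6    2    0    2    0  -11  -11  -11  -11   -3    1   -5  -15
0.4   .    .    .     1   16   24   25    5    5    2    4    4    3    3    0  -11  -11   -7   -5    0   -2  -14
0.5   .    .    .     1   14   14    4    1    4    1    4    3    6   13    0    0   -9   -5   -1   -1   -2   . 
0.6   .    .    .     0    1   12   15    4    5    5   10   13   13   12    2    2    0   -9   -4   -2   -2   . 
0.7   .    .    .    .    .    .    14   15    5   20   20    4    4    4    2    8   11   12   -8   -3   -2   -7
0.8  -67   .    -8   .    .    .     4   11   24   27   24   20    3    5    5   12   18   18   12   -5   -4   -5
0.9  -28  -61   -6   .   -54    0   
[... 1239 characters left out ...]
.    .    .    . 
0.7   .     8    6   .    .    .    14   14    3   19   20    5    5    5    4    8   11   12   .    .    .    . 
0.8    5    2    2   .    .    .     3    6   23   27   24   20    2    5    5    4   18   18   11   .    .    . 
0.9   61   46   -7   .    .     0    0   23   23   27   24   29   20   11    7   22   19   18   12   .    .    . 
1.0   60   60   38   .    .    .    23   26   27   28   30   27   27   20   22   23   22   18   .    .    .    . 
1.1   .    60   59   .    .    .    .    .    28   28   30   27   27   28   23   23   18   .    .    .    .    . 
1.2   .    .    59   59   44   .    .    .    27   28   28   27   27   28   23   .    .    .    .    .    .    .
```

```bash
python3 -m inch '[1.8,5,0,0,1.8,5,0,0,1.8,5,0,0,1.8,5,0,0,1.8,5,0,0,1.8,5,0,0]' 0 30; python3 -c "
from h import *
s=manip.sense();print(s['q'],s['tcp_pos'],R.from_quat(s['tool_rot']).as_matrix()[:,2])"
```

```text
t: 0.9
tcp_pos: [0.3207, 0.8809, 0.2489]
tool_rot: [0.175, 0.985, 0.002, 0.0]
force: [0.7, 1.0, 1.2]
finger_gap: -0.001
[ 1.10288911e+00  1.09371840e+00  2.36748079e-01  4.08551222e-04
  1.80778984e+00 -1.16997979e-01] [0.32067363 0.88092884 0.24891545] [ 0.0011503   0.00315682 -0.99999436]
```

```bash
python3 -m inch '[1.8,5,0,0,1.8,5,0,0,1.8,5,0,0]'; python3 -c "
from h import *
s=manip.sense();print(s['q'],s['tcp_pos'],R.from_quat(s['tool_rot']).as_matrix()[:,2])"
```

```text
t: 1.27
tcp_pos: [0.3326, 0.9152, 0.219]
tool_rot: [0.174, 0.983, 0.049, 0.009]
force: [-0.1, 0.3, 0.0]
finger_gap: -0.002
[ 1.10466533  1.13370747  0.2217957   0.01171055  1.68759258 -0.11339882] [0.3325851  0.91522491 0.21898159] [ 0.03380003  0.09306058 -0.99508657]
```

```bash
python3 -m inch '[1.8,5,0,0,1.8,5,0,0]';  python3 -m inch '[-1,-3,0,0,-1,-3,0,0,-1,-3,0,0,0,0,0,0]'; python3 -c "
from h import *
s=manip.sense();print(s['q'],s['tcp_pos'],R.from_quat(s['tool_rot']).as_matrix()[:,2])"
```

```text
t: 1.52
tcp_pos: [0.34, 0.9366, 0.2018]
tool_rot: [0.174, 0.981, 0.081, 0.014]
force: [-0.8, 0.2, 0.3]
finger_gap: 0.002
t: 2.02
tcp_pos: [0.3085, 0.8433, 0.2017]
tool_rot: [0.174, 0.981, 0.079, 0.014]
force: [-0.1, -0.0, -0.7]
finger_gap: 0.003
[ 1.08947341  0.92192641  0.75157015  0.02235024  1.30957248 -0.13444019] [0.30845527 0.84329483 0.2017132 ] [ 0.05395612  0.14994207 -0.98722141]
```

```bash
cat > st.py <<'E'
from h import *
s=manip.sense();M=R.from_quat(s['tool_rot']).as_matrix();z=M[:,2]
print('t',round(float(s['t']),2),'q',s['q'].round(3),'tcp',s['tcp_pos'].round(4),'tilt',np.degrees(np.arccos(-z[2])).round(2),'az',np.arctan2(z[1],z[0]).round(4),'jawaxis',M[:,1].round(3),'F',s['force'].round(1),'gap',s['finger_gap'].round(3))
E
python3 -m inch '[1.8,5,1,0,1.8,5,1,0,1.8,5,1,0,1.8,5,1,0,1.8,5,1,0,1.8,5,1,0,1.8,5,1,0,1.8,5,1,0]'; python3 st.py
```

```text
t: 3.02
tcp_pos: [0.3607, 0.9906, 0.2217]
tool_rot: [0.171, 0.967, 0.188, 0.033]
force: [0.0, 0.5, -0.1]
finger_gap: -0.0Traceback (most recent call last):
  File "st.py", line 3, in <module>
    print('t',round(float(s['t']),2),'q',s['q'].round(3),'tcp',s['tcp_pos'].round(4),'tilt',np.degrees(np.arccos(-z[2])).round(2),'az',np.arctan2(z[1],z[0]).round(4),'jawaxis',M[:,1].round(3),'F',s['force'].round(1),'gap',s['finger_gap'].round(3))
                                                                                                                                                                                                                              ^^^^^^^^^^^^^^^^^^^^^
AttributeError: 'float' object has no attribute 'round'
```

```bash
sed -i "s/s\['finger_gap'\].round(3)/round(float(s['finger_gap']),3)/" st.py
python3 -m inch '[1.8,5,1,0,1.8,5,1,0,1.8,5,1,0,1.8,5,1,0,1.8,5,1,0,1.8,5,1,0]'; python3 st.py
```

```text
t: 3.78
tcp_pos: [0.3779, 1.0407, 0.2273]
tool_rot: [0.167, 0.943, 0.283, 0.05]
force: [-0.5, -0.6, -0.6]
finger_gap: -0.005
t 3.77 q [ 1.106  1.174  0.218  0.069  1.172 -0.122] tcp [0.3779 1.0407 0.2273] tilt 33.37 az 1.2216 jawaxis [0.287 0.784 0.55 ] F [-0.5 -0.6 -0.6] gap -0.005
```

```bash
python3 - <<'E'
from h import *
z=load('top0')
# console points: depth cloud in console area -> hood edge
for n in ('top0','side0'):
    z=load(n)
    vv,uu=np.mgrid[0:400,0:640]; uv=np.c_[uu.ravel(),vv.ravel()]
    P=dep(z,uv); p=z['p'].reshape(-1,3).astype(int)
    m=(P[:,0]>.53)&(P[:,0]<.72)&(P[:,1]>.04)&(P[:,1]<.3)&(P[:,2]>.015)&(P[:,2]<.2)
    Q=P[m]; print(n,m.sum(),Q.min(0),Q.max(0))
    # white pixels (keys)
    if n=='top0':
        w=m&(p.min(1)>190); im=np.zeros((400,640),np.uint8); im.ravel()[w]=255
        k,l,st,c=cv2.connectedComponentsWithStats(im)
        for i in range(1,k):
            if st[i,4]>15: print(st[i],c[i].round(1),dep(z,[c[i].round()]).round(3))
E
```

```text
top0 3676 [0.56594485 0.06590983 0.0159008 ] [0.71987919 0.28775464 0.13682549]
[274 133  12  11  69] [279.  138.4] [[0.701 0.2   0.047]]
[301 139   7   8  28] [304.2 142.2] [[0.695 0.138 0.04 ]]
[295 140   5   7  22] [296.9 143. ] [[0.691 0.155 0.041]]
[282 145  10   5  22] [286.1 146.9] [[0.679 0.182 0.044]]
[273 175  12   4  32] [278.7 176.6] [[0.598 0.195 0.065]]
[255 178   9   3  21] [259. 179.] [[0.591 0.243 0.067]]
[252 178  76  12 148] [289.2 183.5] [[0.586 0.171 0.043]]
side0 2150 [0.56514633 0.07102145 0.01501494] [0.71996432 0.29147747 0.13424577]
```

```bash

python3 -m inch '[1.8,5,1,0,1.8,5,1,0,1.8,5,1,0,1.8,5,1,0,-1.8,-5,0,0]'; python3 st.py; python3 - <<'E'
from h import *
z=load('top0'); p=z['p']
cv2.imwrite('pics/topk.png',cv2.resize(p[145:210,235:345],None,fx=7,fy=7,interpolation=cv2.INTER_CUBIC)[:,:,::-1])
E
```

```text
t: 4.4
tcp_pos: [0.3744, 1.0305, 0.225]
tool_rot: [0.164, 0.924, 0.34, 0.059]
force: [1.5, 0.8, -0.9]
finger_gap: 0.005
t 4.4 q [ 1.101  1.08   0.493  0.103  0.872 -0.157] tcp [0.3744 1.0305 0.225 ] tilt 40.32 az 1.2229 jawaxis [0.263 0.716 0.647] F [ 1.5  0.8 -0.9] gap 0.005
```

View pics/topk.png

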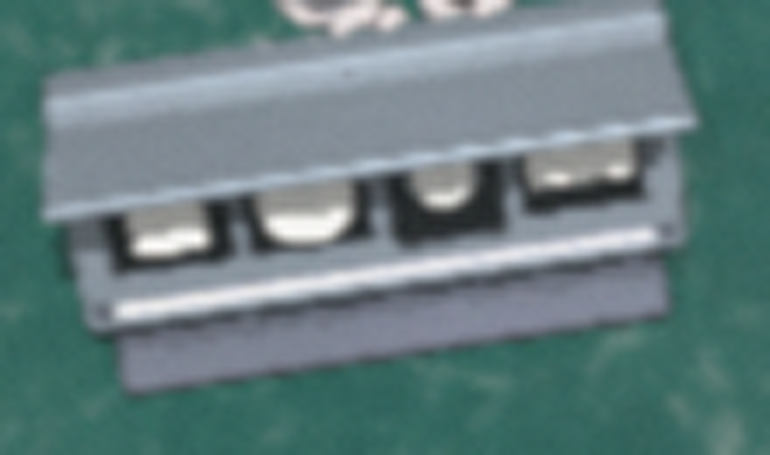

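```bash
python3 - <<'E'
from h import *
z=load('top0')
f=lambda x,y:(235+x/7,145+y/7)
A=onz(z,[f(48,214),f(690,124)],.12);B=onz(z,[f(128,388),f(668,315)],.008);C=onz(z,[f(48,95),f(660,12)],.13)
for n,P in(('hood',A),('base',B),('C',C)):
    d=P[0]-P[1]; print(n,P.round(4),np.linalg.norm(d[:2]),np.arctan2(-d[0],d[1]))
for uv in [f(48,210),f(60,205),f(300,172),f(690,120),f(675,120),f(60,100),f(650,25)]: print(dep(z,[np.round(uv)]).round(4))
snap('wrist','w1')
E
```

```text
hood [[0.5875 0.2769 0.12  ]
 [0.6242 0.0682 0.12  ]] 0.211908869120653 0.17446859360338557
base [[0.5481 0.2607 0.008 ]
 [0.5807 0.0675 0.008 ]] 0.19591477977682442 0.16702708128866905
C [[0.6248 0.2776 0.13  ]
 [0.6591 0.0794 0.13  ]] 0.2011954182005377 0.17142206979924735
[[0.5854 0.2744 0.1359]]
[[0.5888 0.2706 0.1317]]
[[0.601  0.1945 0.1292]]
[[0.6553 0.0593 0.0012]]
[[0.6222 0.075  0.1344]]
[[0.6336 0.2781 0.091 ]]
[[0.6639 0.0803 0.093 ]]
```

View pics/w1.png

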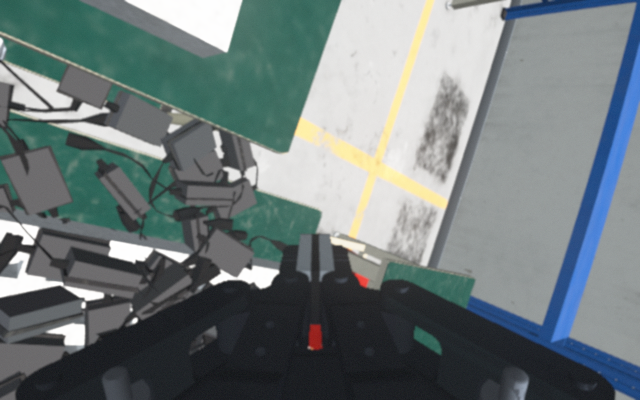

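```bash

python3 -m inch '[-2.1,-5.8,1,0,-2.1,-5.8,1,0,-2.1,-5.8,1,0,-2.1,-5.8,1,0,-2.1,-5.8,1,0,-2.1,-5.8,1,0,-2.1,-5.8,1,0,-2.1,-5.8,1,0,-2.1,-5.8,0,0,-2.1,-5.8,0,0,-2.1,-5.8,0,0]'; python3 st.py
```

```text
t: 5.82
tcp_pos: [0.1425, 0.3913, 0.3142]
tool_rot: [0.163, 0.924, 0.342, 0.061]
force: [0.9, -0.9, 1.5]
finger_gap: -0.004
t 5.83 q [ 0.732 -0.038  2.296  0.943  0.387 -1.291] tcp [0.1425 0.3913 0.3142] tilt 40.63 az 1.2202 jawaxis [0.259 0.713 0.651] F [ 0.9 -0.9  1.5] gap -0.004
```

```bash

python3 -m inch '[-1,-3,0,0,-1,-3,0,0,-1,-3,0,0]'; python3 st.py
```

```text
t: 6.2
tcp_pos: [0.1131, 0.3036, 0.317]
tool_rot: [0.162, 0.924, 0.34, 0.06]
force: [0.5, -0.9, 1.3]
finger_gap: -0.001
t 6.2 q [ 0.327 -0.307  2.443  0.869  0.722 -1.486] tcp [0.1131 0.3036 0.317 ] tilt 40.35 az 1.2213 jawaxis [0.259 0.717 0.647] F [ 0.5 -0.9  1.3] gap -0.001
```

```bash

python3 -m inch '[-1,-3,0,0,-1,-3,0,0,-1,-3,0,0]'; python3 st.py
```

```text
t: 6.58
tcp_pos: [0.1135, 0.2655, 0.329]
tool_rot: [0.171, 0.926, 0.331, 0.056]
force: [0.7, -0.4, -0.1]
finger_gap: -0.0
t 6.58 q [-0.267 -0.563  2.441  0.717  1.282 -1.691] tcp [0.1135 0.2655 0.329 ] tilt 39.22 az 1.2214 jawaxis [0.281 0.722 0.632] F [ 0.7 -0.4 -0.1] gap -0.0
```

```bash
cat > kin.py <<'E'
import numpy as np
from scipy.spatial.transform import Rotation as R
from scipy.optimize import least_squares
Rz=lambda a:R.from_euler('z',a).as_matrix(); Ry=lambda a:R.from_euler('y',a).as_matrix()
def fk(q,p):
    d1,L2,L3,L4,off,s6=p
    M=Rz(q[0]);x=np.array([0,0,d1])
    x=x+M@[0,off,0]
    M=M@Ry(q[1]); x=x+M@[0,0,L2]
    M=M@Ry(q[2]); 
    x=x+M@[0,0,L3]; M=M@Rz(q[3])@Ry(q[4]); x=x+M@[0,0,L4]; M=M@Rz(q[5]+s6)
    return x,M
D=[([1.04149,.528412,1.433793,0,1.181434,-.178535],[.214426,.586401,.249401]),
([1.102889,1.0937184,.236748,.0004,1.80779,-.116998],[.320674,.880929,.248915]),
([1.104665,1.133707,.221796,.01171,1.687593,-.113399],[.332585,.915225,.218982]),
([1.089473,.921926,.75157,.02235,1.30957,-.13444],[.308455,.843295,.201713]),
([1.101,1.08,.493,.103,.872,-.157],[.3744,1.0305,.225]),
([.732,-.038,2.296,.943,.387,-1.291],[.1425,.3913,.3142]),
([-.267,-.563,2.441,.717,1.282,-1.691],[.1135,.2655,.329])]
def fit():
    f=lambda p:np.concatenate([fk(q,p)[0]-x for q,x in D])
    r=least_squares(f,[.3,.4,.4,.3,.1,0]); return r
if __name__=='__main__':
    r=fit();print(r.x,abs(r.fun).max())
    for q,x in D: print(fk(q,r.x)[1][:,2].round(3),fk(q,r.x)[1][:,1].round(3))
E
python3 kin.py
```

```text
[0.11018334 0.6252438  0.36646858 0.2462039  0.11570543 0.        ] 0.03607387625620684
[-0.001 -0.002 -1.   ] [-0.939  0.344  0.   ]
[ 0.001  0.003 -1.   ] [-0.939  0.344 -0.   ]
[ 0.034  0.093 -0.995] [-0.939  0.344  0.   ]
[ 0.054  0.15  -0.987] [-0.939  0.344  0.001]
[ 0.22   0.608 -0.763] [-0.939  0.343  0.002]
[ 0.224  0.612 -0.759] [-0.94   0.342 -0.001]
[ 0.217  0.594 -0.775] [-0.935  0.355  0.01 ]
```

```bash
cat > p.py <<'E'
import re
s=open('kin.py').read()
s=s.replace("d1,L2,L3,L4,off,s6=p","d1,L2,L3,L4,off,a1,e,w=p; s6=0").replace("M@[0,off,0]","M@[a1,off,0]").replace("x=x+M@[0,0,L3]","x=x+M@[e,0,L3]").replace("M@[0,0,L4]","M@[w,0,L4]").replace("[.3,.4,.4,.3,.1,0]","[.2,.4,.4,.3,.1,0,0,0]")
open('kin.py','w').write(s)
E
python3 p.py; python3 kin.py
```

```text
[ 2.74276374e-01  5.88251278e-01  3.92161027e-01  2.78029708e-01
  1.10997900e-01 -1.06194758e-03  1.13993899e-01 -3.88029053e-04] 0.0002040625291692133
[-0.001 -0.002 -1.   ] [-0.939  0.344  0.   ]
[ 0.001  0.003 -1.   ] [-0.939  0.344 -0.   ]
[ 0.034  0.093 -0.995] [-0.939  0.344  0.   ]
[ 0.054  0.15  -0.987] [-0.939  0.344  0.001]
[ 0.22   0.608 -0.763] [-0.939  0.343  0.002]
[ 0.224  0.612 -0.759] [-0.94   0.342 -0.001]
[ 0.217  0.594 -0.775] [-0.935  0.355  0.01 ]
```

```bash
cat >> kin.py <<'E'
P0=fit().x
LO=np.array([-3.08,-.75,.22,-1.43,0,-2.85]);HI=np.array([3.08,2.2,2.44,4.57,2.65,2.85])
def fkr(q):
    x,M=fk(q,P0); return x,M@Rz(np.pi/2)
def row(q,r,w,damp=1e-3,full=False):
    x,M=fkr(q); xt=x+np.array(r[:3])/100; Mt=Rz(r[3])@M
    def f(qq):
        a,B=fkr(qq); return np.concatenate([a-xt,w*R.from_matrix(Mt@B.T).as_rotvec(),damp*(qq-q)])
    s=least_squares(f,np.clip(q,LO+1e-6,HI-1e-6),bounds=(LO,HI))
    return s.x
def info(q):
    x,M=fkr(q);z=M[:,2]
    return x.round(3),'tilt %.1f az %.3f'%(np.degrees(np.arccos(np.clip(-z[2],-1,1))),np.arctan2(z[1],z[0])),'jaw',M[:,1].round(2),q.round(2)
E
cat > sim.py <<'E'
from kin import *
q0=np.array([1.102889,1.0937184,.236748,.0004,1.80779,-.116998])
for w in (.05,.1,.2,.3,.5):
    q=q0
    for i in range(3): q=row(q,[1.8,5,0,0],w)
    a=info(q)
    for i in range(2): q=row(q,[1.8,5,0,0],w)
    print(w,a[:2],info(q)[:2])
E
python3 sim.py
```

```text
0.05 (array([0.373, 1.026, 0.248]), 'tilt 31.0 az 1.222') (array([0.407, 1.122, 0.247]), 'tilt 55.8 az 1.222')
0.1 (array([0.369, 1.015, 0.245]), 'tilt 28.3 az 1.222') (array([0.399, 1.1  , 0.242]), 'tilt 49.0 az 1.222')
0.2 (array([0.357, 0.983, 0.236]), 'tilt 21.0 az 1.222') (array([0.381, 1.048, 0.229]), 'tilt 35.1 az 1.222')
0.3 (array([0.347, 0.956, 0.229]), 'tilt 14.7 az 1.222') (array([0.364, 1.004, 0.217]), 'tilt 24.6 az 1.222')
0.5 (array([0.336, 0.924, 0.221]), 'tilt 7.6 az 1.222') (array([0.345, 0.951, 0.204]), 'tilt 12.6 az 1.222')
```

```bash
cat > sim2.py <<'E'
from kin import *
w=.62
q=np.array([1.102889,1.0937184,.236748,.0004,1.80779,-.116998])
for i in range(3): q=row(q,[1.8,5,0,0],w)
print(info(q)[:2])
qc=np.array([-.267,-.563,2.441,.717,1.282,-1.691])
def run(q,seg,pr=True):
    for n,r in seg:
        for i in range(n): q=row(q,r,w)
        if pr: print(n,r,*info(q))
    return q
print('A: lower, inward at near')
q=run(qc,[(6,[1.5,5,-4,0]),(6,[-1,-3,0,0]),(6,[-1,-3,0,0]),(6,[-1,-3,0,0])])
print('B+: out, turn, stretch')
for sg in (1,-1):
    q=run(qc,[(8,[1.5,5,0,0]),(10,[0,0,0,.185*sg]),(7,[0,0,0,.185*sg]),(10,[1.8,5,0,0]),(10,[1.8,5,0,0])])
E
python3 sim2.py
```

```text
(array([0.332, 0.914, 0.219]), 'tilt 5.4 az 1.222')
A: lower, inward at near
6 [1.5, 5, -4, 0] [0.206 0.57  0.096] tilt 38.9 az 1.220 jaw [0.28 0.73 0.63] [ 0.97  0.71  2.06  2.64  0.34 -2.85]
6 [-1, -3, 0, 0] [0.168 0.414 0.141] tilt 36.2 az 1.314 jaw [0.31 0.75 0.59] [ 0.71  0.57  2.42  2.39  0.51 -2.85]
6 [-1, -3, 0, 0] [0.169 0.337 0.201] tilt 30.8 az 1.361 jaw [0.32 0.8  0.51] [ 0.48  0.26  2.44  1.39  0.41 -2.03]
6 [-1, -3, 0, 0] [0.159 0.205 0.273] tilt 27.4 az 1.420 jaw [0.33 0.83 0.45] [-0.25 -0.21  2.44  0.56  1.04 -1.78]
B+: out, turn, stretch
8 [1.5, 5, 0, 0] [0.233 0.666 0.329] tilt 39.2 az 1.220 jaw [0.28 0.72 0.63] [ 1.03  0.38  1.65  0.28  0.45 -0.39]
10 [0, 0, 0, 0.185] [0.233 0.666 0.329] tilt 39.2 az 3.070 jaw [-0.77  0.07  0.63] [ 0.87  0.73  0.99  0.56  1.83 -2.15]
7 [0, 0, 0, 0.185] [0.149 0.735 0.357] tilt 42.0 az -2.107 jaw [-0.4  -0.63  0.67] [ 1.18  1.06  0.22  0.19  2.58 -2.85]
10 [1.8, 5, 0, 0] [0.189 0.802 0.243] tilt 30.7 az -2.320 jaw [-0.48 -0.71  0.51] [ 1.15  1.15  0.22  0.22  2.27 -2.85]
10 [1.8, 5, 0, 0] [0.223 0.88  0.162] tilt 18.8 az -2.807 jaw [-0.58 -0.77  0.27] [ 1.13  1.21  0.22  0.25  1.94 -2.85]
8 [1.5, 5, 0, 0] [0.233 0.666 0.329] tilt 39.2 az 1.220 jaw [0.28 0.72 0.63] [ 1.03  0.38  1.65  0.28  0.45 -0.39]
10 [0, 0, 0, -0.185] [0.234 0.665 0.329] tilt 39.2 az -0.630 jaw [ 0.62 -0.47  0.63] [ 1.31  0.73  0.97 -0.64  1.69  1.96]
7 [0, 0, 0, -0.185] [0.272 0.667 0.342] tilt 40.3 az -1.870 jaw [-0.23 -0.73  0.65] [ 1.08  0.98  0.43 -0.19  2.42  2.85]
10 [1.8, 5, 0, 0] [0.311 0.758 0.236] tilt 28.4 az -1.788 jaw [-0.23 -0.85  0.48] [ 1.09  1.15  0.22 -0.16  2.25  2.85]
10 [1.8, 5, 0, 0] [0.344 0.835 0.156] tilt 13.0 az -1.523 jaw [-0.22 -0.95  0.22] [ 1.09  1.21  0.22 -0.12  1.91  2.85]
```

```bash
cat > sim3.py <<'E'
from sim2 import run,qc
from kin import *
print('=====')
for zz in (2,0,-2,-3.5):
  for sx in (1.9,1.0):
    q=run(qc,[(9,[1.2,4.5,0,-.185]),(8,[0,1,.5,-.185])],pr=False); 
    if zz==2: print(info(q))
    q=run(q,[(8,[sx,5.8 if abs(zz)<3 else 5,zz,0])],pr=False); print(zz,sx,info(q)); q=run(q,[(6,[sx,5.8,zz,0])],pr=False); print(info(q)); 
E
python3 sim3.py | sed -n '/=====/,$p'
```

```text
=====
(array([ 0.134, -0.081,  0.37 ]), 'tilt 43.2 az -1.173', 'jaw', array([-0.24, -0.78,  0.58]), array([-0.7 , -0.75,  2.37, -0.42,  0.87,  1.19]))
2 1.9 (array([0.242, 0.288, 0.528]), 'tilt 41.2 az -1.086', 'jaw', array([-0.23, -0.81,  0.54]), array([ 1.  ,  0.13,  1.46, -0.65,  1.89,  2.6 ]))
(array([0.343, 0.598, 0.62 ]), 'tilt 41.1 az -1.053', 'jaw', array([-0.22, -0.82,  0.53]), array([ 1.11,  0.75,  0.22, -0.92,  2.38,  2.18]))
(array([ 0.134, -0.081,  0.37 ]), 'tilt 43.2 az -1.173', 'jaw', array([-0.24, -0.78,  0.58]), array([-0.7 , -0.75,  2.37, -0.42,  0.87,  1.19]))
2 1.0 (array([0.178, 0.291, 0.528]), 'tilt 41.1 az -1.095', 'jaw', array([-0.23, -0.81,  0.54]), array([ 1.12,  0.1 ,  1.49, -0.6 ,  1.96,  2.71]))
(array([0.234, 0.615, 0.631]), 'tilt 41.0 az -1.079', 'jaw', array([-0.22, -0.82,  0.53]), array([ 1.24,  0.74,  0.22, -0.93,  2.5 ,  2.27]))
0 1.9 (array([ 0.146, -0.008,  0.352]), 'tilt 35.6 az -0.791', 'jaw', array([-0.16, -0.91,  0.39]), array([-0.41, -0.75,  2.35, -0.26,  0.97,  1.31]))
(array([0.171, 0.047, 0.339]), 'tilt 32.7 az -0.413', 'jaw', array([-0.06
[... 832 characters left out ...]
 'tilt 25.0 az -0.435', 'jaw', array([-0.07, -0.98,  0.16]), array([-0.41, -0.75,  2.44, -0.01,  1.02,  1.2 ]))
-3.5 1.9 (array([ 0.142, -0.001,  0.308]), 'tilt 31.5 az -0.824', 'jaw', array([-0.15, -0.92,  0.35]), array([-0.62, -0.75,  2.44, -0.13,  0.92,  1.09]))
(array([0.149, 0.064, 0.293]), 'tilt 25.1 az -0.375', 'jaw', array([-0.06, -0.99,  0.14]), array([-0.58, -0.75,  2.44,  0.1 ,  1.02,  0.98]))
-3.5 1.0 (array([0.117, 0.002, 0.306]), 'tilt 30.6 az -0.875', 'jaw', array([-0.16, -0.92,  0.36]), array([-0.46, -0.75,  2.44, -0.25,  0.97,  1.3 ]))
(array([0.118, 0.066, 0.288]), 'tilt 22.3 az -0.451', 'jaw', array([-0.08, -0.99,  0.15]), array([-0.43, -0.75,  2.44, -0.01,  1.06,  1.2 ]))
```

```bash
cat > sim4.py <<'E'
from sim2 import run,qc
from kin import *
print('=====')
def rep(q):
    x,M=fkr(q); print(x.round(3),'g',M[2].round(3),info(q)[1],q.round(2))
for sg,nt in ((-1,11),(-1,9),(1,11),(1,9)):
  print(sg,nt)
  q=run(qc,[(4,[1.5,5,0,0]),(4,[1.5,5,0,.185*sg]),(nt,[0,1,0,.185*sg])],pr=False); rep(q)
  for k in range(5):
    q=run(q,[(4,[1.9,5.8,.5,0])],pr=False); rep(q)
E
python3 sim4.py | sed -n '/=====/,$p'
```

```text
=====
-1 11
[0.225 0.738 0.318] g [ 0.017  0.62  -0.785] tilt 38.3 az -1.540 [ 1.22  1.09  0.22 -0.37  2.43  2.58]
[0.249 0.763 0.282] g [ 0.051  0.539 -0.841] tilt 32.8 az -1.456 [ 1.2   1.11  0.22 -0.34  2.3   2.59]
[0.272 0.792 0.251] g [ 0.093  0.443 -0.892] tilt 26.9 az -1.327 [ 1.19  1.13  0.22 -0.32  2.16  2.6 ]
[0.295 0.825 0.224] g [ 0.142  0.333 -0.932] tilt 21.2 az -1.114 [ 1.19  1.15  0.22 -0.3   2.01  2.61]
[0.316 0.862 0.201] g [ 0.195  0.213 -0.957] tilt 16.8 az -0.757 [ 1.18  1.16  0.22 -0.28  1.85  2.61]
[0.337 0.901 0.183] g [ 0.252  0.087 -0.964] tilt 15.4 az -0.239 [ 1.17  1.18  0.22 -0.27  1.69  2.61]
-1 9
[0.234 0.755 0.329] g [ 0.01   0.632 -0.775] tilt 39.2 az -1.185 [ 1.27  1.08  0.22 -0.57  2.31  2.18]
[0.27  0.784 0.293] g [ 0.079  0.57  -0.818] tilt 35.1 az -1.032 [ 1.25  1.11  0.22 -0.55  2.17  2.19]
[0.303 0.816 0.262] g [ 0.159  0.499 -0.852] tilt 31.6 az -0.828 [ 1.24  1.13  0.22 -0.54  2.01  2.19]
[0.333 0.851 0.237] g [ 0.248  0.42  -0.873] tilt 29.2 az -0.568 [ 1.22  1.15  0.22 -0.52  1.85  2.2 ]
[0.362 0.889 0.217] g [ 0.342  0.337 -0.877] tilt 28.
[... 691 characters left out ...]
g [-0.309  0.129 -0.942] tilt 19.6 az 2.688 [ 1.11  1.18  0.22  0.35  1.73 -2.7 ]
1 9
[0.233 0.756 0.329] g [ 0.01   0.632 -0.775] tilt 39.2 az -2.658 [ 1.02  1.05  0.3   0.47  2.35 -2.36]
[0.228 0.808 0.295] g [-0.066  0.58  -0.812] tilt 35.7 az -2.819 [ 1.03  1.11  0.22  0.51  2.25 -2.31]
[0.223 0.853 0.265] g [-0.155  0.519 -0.841] tilt 32.8 az -3.033 [ 1.05  1.13  0.22  0.53  2.09 -2.3 ]
[0.221 0.899 0.24 ] g [-0.252  0.451 -0.856] tilt 31.1 az 2.993 [ 1.06  1.15  0.22  0.54  1.93 -2.29]
[0.222 0.946 0.22 ] g [-0.353  0.381 -0.855] tilt 31.3 az 2.714 [ 1.07  1.17  0.22  0.56  1.76 -2.28]
[0.226 0.992 0.205] g [-0.455  0.31  -0.835] tilt 33.4 az 2.448 [ 1.09  1.2   0.22  0.57  1.59 -2.28]
```

```bash
cat > sim5.py <<'E'
from sim2 import run,qc
from kin import *
print('=====')
def rep(q):
    x,M=fkr(q); print(x.round(3),'g',M[2].round(3),info(q)[1],q.round(2))
for v in ([1.9,5.8,.5,0],[1.8,5.5,-2.2,0],[1.8,5.5,2.2,0],[3.5,5.1,.5,0],[0,6.2,.5,0],[-1.8,5.9,.5,0]):
  print(v)
  q=run(qc,[(4,[1.5,5,0,0]),(4,[1.5,5,0,-.185]),(10,[0,1,0,-.185])],pr=False); 
  for k in range(3):
    q=run(q,[(8,v)],pr=False); rep(q)
E
python3 sim5.py | sed -n '/=====/,$p'
```

```text
=====
[1.9, 5.8, 0.5, 0]
[0.288 0.801 0.256] g [ 0.131  0.468 -0.874] tilt 29.0 az -1.061 [ 1.22  1.13  0.22 -0.44  2.09  2.39]
[0.34  0.872 0.208] g [ 0.279  0.269 -0.922] tilt 22.8 az -0.473 [ 1.2   1.17  0.22 -0.41  1.78  2.39]
[0.385 0.951 0.177] g [ 0.44   0.055 -0.896] tilt 26.4 az 0.226 [ 1.18  1.21  0.22 -0.37  1.44  2.39]
[1.8, 5.5, -2.2, 0]
[0.29  0.822 0.092] g [ 0.114  0.473 -0.874] tilt 29.1 az -1.103 [ 1.22  1.3   0.22 -0.39  1.95  2.47]
[ 0.336  0.884 -0.074] g [ 0.243  0.259 -0.935] tilt 20.8 az -0.536 [ 1.19  1.46  0.22 -0.36  1.53  2.51]
[ 0.371  0.939 -0.185] g [ 0.375  0.027 -0.927] tilt 22.1 az 0.259 [ 1.17  1.58  0.22 -0.33  1.12  2.52]
[1.8, 5.5, 2.2, 0]
[0.279 0.771 0.36 ] g [ 0.134  0.475 -0.87 ] tilt 29.6 az -1.058 [ 1.22  1.02  0.22 -0.48  2.19  2.32]
[0.326 0.819 0.381] g [ 0.291  0.298 -0.909] tilt 24.6 az -0.501 [ 1.2   0.98  0.22 -0.46  1.96  2.3 ]
[0.37  0.885 0.4  ] g [ 0.467  0.107 -0.878] tilt 28.7 az 0.134 [ 1.18  0.97  0.22 -0.43  1.67  2.29]
[3.5, 5.1, 0.5, 0]
[0.393 0.768 0.259] g [ 0.141  0.482 -0.865] tilt 30.1 az -1.045 [ 1.1   1.13  0.22 -0.
[... 179 characters left out ...]
103 [ 0.95  1.22  0.22 -0.43  1.33  2.17]
[0, 6.2, 0.5, 0]
[0.166 0.823 0.254] g [ 0.113  0.458 -0.882] tilt 28.2 az -1.098 [ 1.34  1.13  0.22 -0.37  2.15  2.53]
[0.133 0.906 0.204] g [ 0.22   0.231 -0.948] tilt 18.6 az -0.536 [ 1.39  1.16  0.22 -0.32  1.86  2.62]
[0.115 0.994 0.17 ] g [ 0.327 -0.028 -0.944] tilt 19.2 az 0.404 [ 1.42  1.2   0.22 -0.28  1.54  2.66]
[-1.8, 5.9, 0.5, 0]
[0.053 0.823 0.26 ] g [ 0.089  0.467 -0.88 ] tilt 28.4 az -1.162 [ 1.45  1.12  0.22 -0.3   2.21  2.67]
[-0.061  0.89   0.208] g [ 0.145  0.235 -0.961] tilt 16.1 az -0.769 [ 1.58  1.16  0.22 -0.22  1.96  2.84]
[-0.121  0.967  0.174] g [ 0.185 -0.031 -0.982] tilt 10.8 az 0.495 [ 1.63  1.19  0.22 -0.17  1.65  2.85]
```

```bash
python3 -m inch '[1.5,5,0,0,1.5,5,0,0,1.5,5,0,0,1.5,5,0,0,1.5,5,0,-0.185,1.5,5,0,-0.185,1.5,5,0,-0.185,1.5,5,0,-0.185,0,1,0,-0.185,0,1,0,-0.185,0,1,0,-0.185,0,1,0,-0.185]'; python3 st.py
```

```text
t: 8.07
tcp_pos: [0.1824, 0.465, 0.319]
tool_rot: [0.511, 0.815, 0.239, 0.136]
force: [0.7, 0.7, 1.0]
finger_gap: 0.002
t 8.07 q [ 1.156  0.179  1.927 -0.562  0.658  1.089] tcp [0.1824 0.465  0.319 ] tilt 31.91 az 0.4918 jawaxis [0.767 0.365 0.528] F [0.7 0.7 1. ] gap 0.002
```

```bash
cat > sim6.py <<'E'
from kin import *
w=.62
def run(q,seg):
    for n,r in seg:
        for i in range(n): q=row(q,r,w)
    return q
def rep(q):
    x,M=fkr(q); print(x.round(3),'g',M[2].round(3),info(q)[1],q.round(2))
if __name__=='__main__':
  qc=np.array([1.156,.179,1.927,-.562,.658,1.089])
  for nt in (5,6,7,8):
    q=run(qc,[(nt,[1.5,5.5,0,-.185])]);print(nt);rep(q)
    for k in range(3):
      q=run(q,[(6,[1.9,5.8,.5,0])]); rep(q)
E
python3 sim6.py
```

```text
5
[0.257 0.74  0.319] g [ 0.022  0.529 -0.849] tilt 31.9 az -0.433 [ 1.28  0.79  0.83 -0.55  1.6   1.76]
[0.334 0.895 0.293] g [ 0.142  0.517 -0.844] tilt 32.4 az -0.166 [ 1.25  1.1   0.22 -0.56  1.7   1.57]
[0.384 0.957 0.254] g [ 0.32   0.5   -0.805] tilt 36.4 az 0.200 [ 1.22  1.15  0.22 -0.54  1.42  1.57]
[0.422 1.013 0.228] g [ 0.485  0.484 -0.728] tilt 43.3 az 0.480 [ 1.19  1.2   0.22 -0.51  1.15  1.57]
6
[0.272 0.795 0.319] g [ 0.022  0.529 -0.849] tilt 31.9 az -0.618 [ 1.27  0.96  0.46 -0.55  1.86  1.81]
[0.335 0.884 0.277] g [ 0.175  0.488 -0.855] tilt 31.2 az -0.261 [ 1.24  1.11  0.22 -0.55  1.74  1.74]
[0.382 0.945 0.24 ] g [ 0.353  0.441 -0.825] tilt 34.4 az 0.129 [ 1.21  1.16  0.22 -0.53  1.47  1.74]
[0.42  1.002 0.217] g [ 0.519  0.398 -0.757] tilt 40.8 az 0.434 [ 1.19  1.21  0.22 -0.5   1.2   1.73]
7
[0.281 0.816 0.309] g [ 0.039  0.521 -0.853] tilt 31.5 az -0.763 [ 1.26  1.08  0.22 -0.55  2.04  1.9 ]
[0.334 0.874 0.261] g [ 0.201  0.447 -0.872] tilt 29.3 az -0.362 [ 1.23  1.13  0.22 -0.52  1.78  1.9 ]
[0.378 0.933 0.227] g [ 0.372  0.37  -0.852] tilt 31.6 az 0.062 [ 1.21  1.17  0.22 -0.5   1.51  1.9 ]
[0.415 0.991 0.205] g [ 0.535  0.296 -0.791] tilt 37.7 az 0.398 [ 1.18  1.21  0.22 -0.47  1.25  1.9 ]
8
[0.283 0.809 0.292] g [ 0.067  0.501 -0.863] tilt 30.4 az -0.879 [ 1.24  1.1   0.22 -0.51  2.07  2.07]
[0.331 0.864 0.247] g [ 0.216  0.399 -0.891] tilt 27.0 az -0.469 [ 1.22  1.14  0.22 -0.48  1.82  2.07]
[0.372 0.923 0.214] g [ 0.375  0.29  -0.881] tilt 28.3 az -0.001 [ 1.2   1.17  0.22 -0.46  1.56  2.07]
[0.407 0.982 0.193] g [ 0.53   0.185 -0.828] tilt 34.1 az 0.376 [ 1.18  1.21  0.22 -0.43  1.3   2.07]
```

```bash
python3 -m inch '[1.5,5.5,0,-0.185,1.5,5.5,0,-0.185,1.5,5.5,0,-0.185,1.5,5.5,0,-0.185,1.5,5.5,0,-0.185,1.5,5.5,0,-0.185,1.5,5,0.5,-0.185,1.5,5,0.5,-0.185,1.5,5,0.5,-0.185,1.5,5,0.5,-0.185]'; python3 st.py
```

```text
t: 9.32
tcp_pos: [0.2883, 0.7955, 0.2853]
tool_rot: [0.96, 0.139, 0.087, 0.229]
force: [0.4, 0.2, 0.0]
finger_gap: 0.003
t 9.32 q [ 1.211  1.098  0.219 -0.437  2.116  2.321] tcp [0.2883 0.7955 0.2853] tilt 28.36 az -1.0633 jawaxis [ 0.226 -0.857  0.463] F [0.4 0.2 0. ] gap 0.003
```

```bash
python3 -m inch '[1.9,5.8,0.5,0,1.9,5.8,0.5,0,1.9,5.8,0.5,0,1.9,5.8,0.5,0,1.9,5.8,0.5,0,1.9,5.8,0.5,0,1.9,5.8,0.5,0,1.9,5.8,0.5,0,1.9,5.8,0.5,0,1.9,5.8,0.5,0,1.9,5.8,0.5,0,1.9,5.8,0.5,0]'; python3 st.py
```

```text
t: 10.82
tcp_pos: [0.3653, 0.9167, 0.2087]
tool_rot: [0.961, 0.185, 0.199, 0.043]
force: [0.3, -0.2, -0.7]
finger_gap: -0.004
t 10.82 q [ 1.184  1.169  0.218 -0.382  1.598  2.334] tcp [0.3653 0.9167 0.2087] tilt 23.49 az -0.0208 jawaxis [ 0.339 -0.928  0.156] F [ 0.3 -0.2 -0.7] gap -0.004
```

```bash
python3 -m inch '[1.9,5.8,0.5,0,1.9,5.8,0.5,0,1.9,5.8,0.5,0,1.9,5.8,0.5,0,1.9,5.8,0.5,0,1.9,5.8,0.5,0]'; python3 st.py
```

```text
t: 11.58
tcp_pos: [0.3974, 0.9791, 0.1867]
tool_rot: [0.944, 0.204, 0.253, -0.056]
force: [0.2, -0.6, 0.3]
finger_gap: -0.003
t 11.57 q [ 1.169  1.207  0.218 -0.355  1.327  2.331] tcp [0.3974 0.9791 0.1867] tilt 30.09 az 0.4302 jawaxis [ 0.414 -0.91  -0.002] F [ 0.2 -0.6  0.3] gap -0.003
```

```bash
python3 - <<'E'
from h import *
m=optics.camera_model('wrist'); T=np.array(m['tool_from_camera']); print(T.round(3))
s=manip.sense(); M=R.from_quat(s['tool_rot']).as_matrix(); print(M.round(3)); 
Rz=R.from_euler('z',.172-.430).as_matrix(); print((Rz@M@T[:3,3]).round(3),(Rz@M@-T[:3,2]).round(3))
E
```

```text
[[ 0.     0.963  0.268  0.068]
 [ 1.    -0.     0.    -0.   ]
 [ 0.     0.268 -0.963 -0.123]
 [ 0.     0.     0.     1.   ]]
[[ 0.788  0.414  0.456]
 [ 0.357 -0.91   0.209]
 [ 0.501 -0.002 -0.865]]
[-0.002 -0.001  0.14 ] [ 0.247  0.044 -0.968]
```

```bash
python3 -m inch '[0.5,-5.9,0,-0.02,0.5,-5.9,0,-0.02,0.5,-5.9,0,-0.02,0.5,-5.9,0,-0.02,0.5,-5.9,0,-0.02,0.5,-5.9,0,-0.02,0.5,-5.9,0,-0.02,0.5,-5.9,0,-0.02,0.5,-5.9,0,-0.02,0.5,-5.9,0,-0.02,0.5,-5.9,-1,-0.02,0.5,-5.9,-1,-0.02,0.5,-5.9,-1.5,-0.018,0.5,-5.9,-2,0]'; python3 st.py
```

```text
t: 13.32
tcp_pos: [0.4765, 0.1727, 0.1502]
tool_rot: [0.966, 0.081, 0.245, -0.011]
force: [-0.6, 8.4, 0.7]
finger_gap: 0.003
t 13.32 q [ 0.127  0.489  2.156 -1.323 -0.     2.853] tcp [0.4765 0.1727 0.1502] tilt 28.42 az 0.127 jawaxis [ 0.162 -0.987  0.019] F [-0.6  8.4  0.7] gap 0.003
```

```bash
python3 - <<'E'
from h import *
snap('wrist','w2')
E
python3 st.py
```

```text
t 13.38 q [ 0.118  0.491  2.155 -1.324  0.006  2.854] tcp [0.4782 0.1668 0.1493] tilt 28.28 az 0.1056 jawaxis [ 0.151 -0.988  0.025] F [ 1.2 -3.8 -0.6] gap -0.004
```

View pics/w2.png

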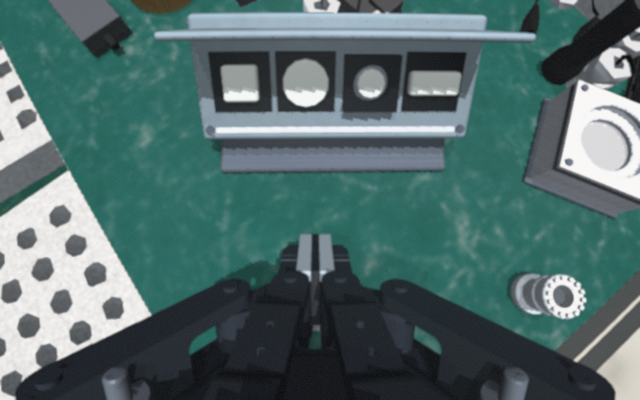

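```bash
python3 -m inch '[1.5,0,0.5,0.04,1.5,0,0.5,0.03,0,0,0,0,0,0,0,0]'; python3 - <<'E'
from h import *
snap('wrist','w3')
E
python3 st.py
```

```text
t: 13.88
tcp_pos: [0.498, 0.1825, 0.148]
tool_rot: [0.961, 0.11, 0.255, -0.006]
force: [0.8, 0.3, -0.2]
finger_gap: 0.001
t 13.93 q [ 1.410e-01  5.120e-01  2.114e+00 -1.273e+00  1.000e-03  2.756e+00] tcp [0.4978 0.1824 0.1479] tilt 29.48 az 0.1392 jawaxis [ 0.215 -0.976  0.044] F [-0.7 -0.1 -0.1] gap 0.004
```

View pics/w3.png

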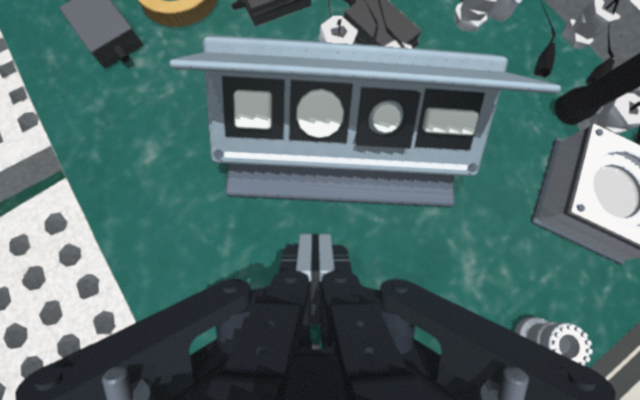

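```bash
cat > keys.py <<'E'
from h import *
def keyblobs(z,v0,v1,u0,u1):
    p=z['p'].astype(int); m=((p.min(2)>125)&(p.max(2)-p.min(2)<30)).astype(np.uint8)*255
    M=np.zeros_like(m); M[v0:v1,u0:u1]=m[v0:v1,u0:u1]
    k,l,st,c=cv2.connectedComponentsWithStats(M)
    o=[]
    for i in range(1,k):
        if st[i,4]>200: o.append((st[i],c[i],l==i))
    return sorted(o,key=lambda a:a[1][0])
if __name__=='__main__':
  for n,b in (('w2',(55,112,212,462)),('w3',(80,148,222,490))):
    z=load(n);print(n)
    for st,c,l in keyblobs(z,*b):
        vu=np.argwhere(l); P=dep(z,vu[:,::-1]); print(st,c.round(1),P.mean(0).round(4),np.median(P,0).round(4))
  z=load('w3')
  # panel fit from depth of keys' faces & base
E
python3 keys.py
```

```text
w2
[ 222   65   37   37 1231] [239.6  83.5] [0.5991 0.2468 0.07  ] [0.5992 0.2468 0.0699]
[ 284   60   44   47 1668] [305.3  83.1] [0.6072 0.2    0.0705] [0.6078 0.2001 0.0698]
[358  69  27  30 626] [370.7  83.3] [0.6155 0.1532 0.0704] [0.6161 0.1531 0.0696]
[ 409   72   52   23 1105] [434.7  83. ] [0.6244 0.1066 0.0705] [0.6247 0.1065 0.0701]
w3
[ 235   91   36   38 1275] [252.1 109.7] [0.5994 0.247  0.0702] [0.5995 0.247  0.0701]
[238 125  92  23 326] [281.4 141.8] [0.5891 0.2244 0.0487] [0.5891 0.224  0.0477]
[ 297   90   46   48 1711] [319.5 113.8] [0.6071 0.2001 0.0711] [0.6076 0.2001 0.0701]
[373 104  28  29 633] [386.2 118.1] [0.616  0.1532 0.0698] [0.6161 0.1532 0.0698]
[ 425  109   53   26 1124] [451.1 121.7] [0.6246 0.1065 0.0701] [0.6247 0.1063 0.07  ]
```

```bash
cat > sim7.py <<'E'
from sim6 import *
qc=np.array([.141,.512,2.114,-1.273,.001,2.756])
rep(qc)
K=np.array([.6247,.1064,.0701]); y=.1774
n=np.array([-.6428*np.cos(y),-.6428*np.sin(y),.766]); u=np.array([.766*np.cos(y),.766*np.sin(y),.6428])
x,M=fkr(qc)
C=M@[.011,0,.019]
for h in (.05,.02,.0,-.006): print(h,(K+.005*u+h*n-C).round(4))
q=qc
tgt=K+.005*u+.05*n-C
for i in range(8):
    x,_=fkr(q); d=np.clip((tgt-x)*100,-3,3); q=row(q,[*d,0],.62); rep(q)
for i in range(6): q=row(q,[.36,.07,-.45*1,0],.62)
rep(q)
E
python3 sim7.py
```

```text
[0.498 0.183 0.148] g [ 0.491  0.044 -0.87 ] tilt 29.5 az 0.139 [ 0.14  0.51  2.11 -1.27  0.    2.76]
0.05 [0.5783 0.0978 0.1227]
0.02 [0.5972 0.1012 0.0998]
0.0 [0.6099 0.1035 0.0844]
-0.006 [0.6137 0.1042 0.0799]
[0.53  0.162 0.128] g [ 0.481  0.063 -0.874] tilt 29.0 az 0.093 [ 0.09  0.57  2.06 -1.41  0.    2.85]
[0.56  0.132 0.123] g [ 0.481  0.063 -0.875] tilt 29.0 az 0.093 [0.02 0.59 2.02 0.95 0.04 0.43]
[0.578 0.102 0.123] g [ 0.481  0.063 -0.875] tilt 29.0 az 0.093 [-0.05  0.6   1.99  0.96  0.08  0.36]
[0.578 0.098 0.123] g [ 0.481  0.063 -0.875] tilt 29.0 az 0.093 [-0.06  0.6   1.99  1.    0.09  0.32]
[0.578 0.098 0.123] g [ 0.481  0.063 -0.875] tilt 29.0 az 0.093 [-0.06  0.6   1.99  1.    0.09  0.32]
[0.578 0.098 0.123] g [ 0.481  0.063 -0.875] tilt 29.0 az 0.093 [-0.06  0.6   1.99  1.    0.09  0.32]
[0.578 0.098 0.123] g [ 0.481  0.063 -0.875] tilt 29.0 az 0.093 [-0.06  0.6   1.99  1.    0.09  0.32]
[0.578 0.098 0.123] g [ 0.481  0.063 -0.875] tilt 29.0 az 0.093 [-0.06  0.6   1.99  1.    0.09  0.32]
[0.6   0.102 0.096] g [ 0.481  0.063 -0.875] tilt 29.0 az 0.093 [-0.05  0.67  1.95  1.27  0.07  0.05]
```

```bash
python3 -m inch '[1.5,-1.5,0,0,1.5,-2,0,0,1.5,-2,-0.5,0,1.5,-2,-0.5,0]'; python3 st.py
```

```text
t: 14.42
tcp_pos: [0.5543, 0.1237, 0.1309]
tool_rot: [0.96, 0.103, 0.258, 0.022]
force: [-0.3, 0.6, -0.9]
finger_gap: -0.004
t 14.43 q [ 2.300e-02  5.760e-01  2.041e+00 -1.238e+00  1.000e-03  2.619e+00] tcp [0.5543 0.1237 0.1309] tilt 30.07 az 0.0214 jawaxis [ 0.186 -0.978  0.095] F [-0.3  0.6 -0.9] gap -0.004
```

```bash
python3 -m inch '[-0.5,0,2,0.05,-0.5,0,2,0.05,0,0,2,0.05,0,0,0,0]'; python3 st.py
```

```text
t: 14.92
tcp_pos: [0.529, 0.1418, 0.1676]
tool_rot: [0.946, 0.165, 0.277, 0.032]
force: [0.1, 0.4, -0.2]
finger_gap: -0.001
t 14.93 q [ 5.800e-02  4.860e-01  2.091e+00 -1.122e+00  1.000e-03  2.405e+00] tcp [0.529  0.1418 0.1676] tilt 32.33 az 0.0566 jawaxis [ 0.295 -0.943  0.153] F [ 0.1  0.4 -0.2] gap -0.001
```

```bash
python3 -m inch '[0,2,2.5,-0.04,0,2,2.5,-0.04,0.5,1,2.5,0,0.5,1,2.5,0]'; python3 st.py
```

```text
t: 15.42
tcp_pos: [0.5423, 0.1886, 0.2556]
tool_rot: [0.95, 0.136, 0.279, 0.047]
force: [0.9, 0.1, -0.4]
finger_gap: 0.004
t 15.43 q [ 0.199  0.34   1.931 -0.377  0.331  1.81 ] tcp [0.5423 0.1886 0.2556] tilt 32.81 az -0.0241 jawaxis [ 0.231 -0.959  0.164] F [ 0.9  0.1 -0.4] gap 0.004
```

```bash
python3 -m inch '[1,-2,0,0.1,1,-3,-1,0.1,0,-3,-1.5,0,0,0,0,0]'; python3 st.py
```

```text
t: 15.92
tcp_pos: [0.5506, 0.1308, 0.2317]
tool_rot: [0.943, 0.187, 0.273, 0.029]
force: [-0.1, 0.4, 1.0]
finger_gap: -0.002
t 15.93 q [0.016 0.362 1.989 0.17  0.239 1.041] tcp [0.5506 0.1308 0.2317] tilt 31.87 az 0.0917 jawaxis [ 0.338 -0.928  0.156] F [-0.1  0.4  1. ] gap -0.002
```

```bash
cat > tgt.py <<'E'
import sys
from h import *
y=.1774
n=np.array([-.6428*np.cos(y),-.6428*np.sin(y),.766]); u=np.array([.766*np.cos(y),.766*np.sin(y),.6428]); rw=np.array([-np.sin(y),np.cos(y),0])
KEY=dict(bar=(.6247,.1064,.0701),sq=(.5995,.247,.0701),rd=(.6076,.2001,.0701))
def go(k,dth,du=.004):
    s=manip.sense();M=R.from_euler('z',dth).as_matrix()@R.from_quat(s['tool_rot']).as_matrix()
    print('tool in panel frame: x',[round(float(M[:,0]@a),3) for a in(u,rw,n)],'y',[round(float(M[:,1]@a),3) for a in(u,rw,n)],'z',[round(float(M[:,2]@a),3) for a in(u,rw,n)])
    # lowest tip corner along n
    cs=[np.array([a,b,.019]) for a in(-.011,.011) for b in(-.007,.007)]
    c=min(cs,key=lambda c:(M@c)@n); C=M@c
    print('corner',c,'tcp',s['tcp_pos'].round(4))
    for h in(.03,.01,.0,-.006,-.0075):
        t=np.array(KEY[k])+du*u+h*n-C; print(h,'target',t.round(4),'shift cm',((t-s['tcp_pos'])*100).round(2))
if __name__=='__main__': go(sys.argv[1],float(sys.argv[2]))
E
python3 tgt.py bar 0.085
```

```text
tool in panel frame: x [0.946, 0.295, -0.135] y [0.292, -0.955, -0.041] z [-0.141, -0.0, -0.99]
corner [0.011 0.007 0.019] tcp [0.5506 0.1308 0.2317]
0.03 target [0.5877 0.1033 0.1051] shift cm [  3.71  -2.75 -12.66]
0.01 target [0.6004 0.1055 0.0898] shift cm [  4.98  -2.53 -14.19]
0.0 target [0.6067 0.1067 0.0822] shift cm [  5.61  -2.41 -14.96]
-0.006 target [0.6105 0.1074 0.0776] shift cm [  5.99  -2.35 -15.42]
-0.0075 target [0.6115 0.1075 0.0764] shift cm [  6.08  -2.33 -15.53]
```

```bash
python3 -m inch '[0,-0.7,-2.8,0.02,0,-0.7,-2.8,0.02,0,-0.7,-2.8,0.02,0,-0.7,-2.8,0.025]'; python3 tgt.py bar 0;python3 st.py
```

```text
t: 16.42
tcp_pos: [0.5515, 0.1242, 0.1704]
tool_rot: [0.936, 0.215, 0.277, 0.011]
force: [0.2, 0.5, -0.5]
finger_gap: 0.002
tool in panel frame: x [0.954, 0.27, -0.13] y [0.267, -0.963, -0.042] z [-0.136, 0.005, -0.991]
corner [0.011 0.007 0.019] tcp [0.5515 0.1242 0.1704]
0.03 target [0.5877 0.1035 0.1051] shift cm [ 3.62 -2.07 -6.53]
0.01 target [0.6004 0.1058 0.0898] shift cm [ 4.89 -1.85 -8.06]
0.0 target [0.6067 0.1069 0.0821] shift cm [ 5.52 -1.73 -8.83]
-0.006 target [0.6105 0.1076 0.0775] shift cm [ 5.9  -1.67 -9.29]
-0.0075 target [0.6114 0.1078 0.0764] shift cm [ 6.   -1.65 -9.4 ]
t 16.43 q [-0.035  0.489  2.054  1.182  0.127 -0.062] tcp [0.5515 0.1242 0.1704] tilt 32.16 az 0.1873 jawaxis [ 0.397 -0.907  0.139] F [ 0.2  0.5 -0.5] gap 0.002
```

```bash
python3 -m inch '[0.3,-1,-2.2,0,0.3,-1,-2.2,0,1,0,-1,0,1,0,-0.7,0,1,0,-0.4,0]'; python3 tgt.py bar 0;python3 st.py
```

```text
t: 17.05
tcp_pos: [0.5849, 0.1149, 0.1243]
tool_rot: [0.936, 0.216, 0.276, 0.007]
force: [-0.7, -0.9, -0.5]
finger_gap: 0.002
tool in panel frame: x [0.954, 0.27, -0.129] y [0.266, -0.963, -0.049] z [-0.138, 0.012, -0.99]
corner [0.011 0.007 0.019] tcp [0.5849 0.1149 0.1243]
0.03 target [0.5877 0.1034 0.1052] shift cm [ 0.28 -1.15 -1.91]
0.01 target [0.6004 0.1056 0.0898] shift cm [ 1.55 -0.92 -3.45]
0.0 target [0.6067 0.1068 0.0822] shift cm [ 2.18 -0.81 -4.21]
-0.006 target [0.6105 0.1075 0.0776] shift cm [ 2.56 -0.74 -4.67]
-0.0075 target [0.6115 0.1076 0.0764] shift cm [ 2.66 -0.73 -4.79]
t 17.05 q [-0.058  0.611  2.006  1.723  0.138 -0.628] tcp [0.5849 0.1149 0.1243] tilt 32.1 az 0.2005 jawaxis [ 0.401 -0.906  0.133] F [-0.7 -0.9 -0.5] gap 0.002
```

```bash
python3 -m inch '[0.1,-0.6,-1,0,0.2,-0.5,-0.9,0,0.6,0.1,-0.75,0,0.6,0.1,-0.75,0]'; python3 tgt.py bar 0;python3 st.py
```

```text
t: 17.55
tcp_pos: [0.6, 0.1058, 0.0905]
tool_rot: [0.936, 0.216, 0.277, 0.007]
force: [-0.1, 0.1, 0.1]
finger_gap: 0.004
tool in panel frame: x [0.954, 0.27, -0.129] y [0.266, -0.963, -0.049] z [-0.137, 0.012, -0.99]
corner [0.011 0.007 0.019] tcp [0.6    0.1058 0.0905]
0.03 target [0.5877 0.1034 0.1051] shift cm [-1.23 -0.24  1.46]
0.01 target [0.6004 0.1056 0.0898] shift cm [ 0.04 -0.02 -0.07]
0.0 target [0.6067 0.1068 0.0822] shift cm [ 0.67  0.1  -0.84]
-0.006 target [0.6105 0.1075 0.0776] shift cm [ 1.05  0.16 -1.3 ]
-0.0075 target [0.6115 0.1076 0.0764] shift cm [ 1.15  0.18 -1.41]
t 17.55 q [-0.076  0.692  1.987  2.07   0.166 -0.995] tcp [0.6    0.1058 0.0905] tilt 32.14 az 0.2002 jawaxis [ 0.401 -0.906  0.134] F [-0.1  0.1  0.1] gap 0.004
```

Spot on. Press to −7 mm, then look at force.

```bash
python3 -m inch '[0.65,0.1,-0.8,0,0.3,0.05,-0.35,0,0.12,0.02,-0.15,0]'; python3 st.py; python3 -m inch '[0.03,0,-0.04,0,0,0,0,0]'; python3 tgt.py bar 0|tail -2
```

```text
t: 17.92
tcp_pos: [0.6101, 0.1075, 0.078]
tool_rot: [0.936, 0.216, 0.277, 0.007]
force: [-1.4, 0.1, 3.7]
finger_gap: 0.0
t 17.93 q [-0.071  0.723  1.964  2.127  0.169 -1.048] tcp [0.6101 0.1075 0.078 ] tilt 32.15 az 0.2004 jawaxis [ 0.401 -0.906  0.134] F [-1.4  0.1  3.7] gap 0.0
t: 18.18
tcp_pos: [0.6101, 0.1074, 0.0779]
tool_rot: [0.936, 0.216, 0.277, 0.007]
force: [-1.9, 0.5, 5.5]
finger_gap: 0.001
-0.006 target [0.6105 0.1074 0.0776] shift cm [ 0.04  0.   -0.03]
-0.0075 target [0.6115 0.1076 0.0764] shift cm [ 0.14  0.02 -0.15]
```

```bash
python3 -m inch '[0.1,0.02,-0.12,0,0,0,0,0]'; python3 tgt.py bar 0|tail -2
```

```text
t: 18.42
tcp_pos: [0.6106, 0.1076, 0.0773]
tool_rot: [0.936, 0.216, 0.277, 0.007]
force: [-4.9, -1.2, 10.2]
finger_gap: 0.0
-0.006 target [0.6105 0.1075 0.0776] shift cm [-0.01 -0.01  0.03]
-0.0075 target [0.6115 0.1076 0.0764] shift cm [ 0.09  0.01 -0.09]
```

```bash
python3 -m inch '[-0.75,-0.13,0.9,0,-0.75,-0.13,0.9,0,-0.75,-0.13,0.9,0,-0.75,-0.13,0.9,0,-0.5,2.8,0,0,-0.5,2.8,0,0,-0.5,2.8,0,0,-0.5,2.8,0,0,-0.5,2.8,0,0]'; python3 tgt.py sq 0;python3 st.py
```

```text
t: 19.55
tcp_pos: [0.5605, 0.2188, 0.1122]
tool_rot: [0.936, 0.216, 0.277, 0.009]
force: [0.2, 0.5, -0.8]
finger_gap: 0.004
tool in panel frame: x [0.954, 0.271, -0.129] y [0.267, -0.963, -0.045] z [-0.136, 0.009, -0.991]
corner [0.011 0.007 0.019] tcp [0.5605 0.2188 0.1122]
0.03 target [0.5625 0.244  0.1051] shift cm [ 0.21  2.52 -0.71]
0.01 target [0.5752 0.2463 0.0898] shift cm [ 1.47  2.75 -2.24]
0.0 target [0.5815 0.2474 0.0821] shift cm [ 2.1   2.86 -3.  ]
-0.006 target [0.5853 0.2481 0.0775] shift cm [ 2.48  2.93 -3.46]
-0.0075 target [0.5863 0.2483 0.0764] shift cm [ 2.58  2.94 -3.58]
t 19.55 q [ 0.184  0.643  1.991  3.045  0.054 -1.743] tcp [0.5605 0.2188 0.1122] tilt 32.18 az 0.194 jawaxis [ 0.4   -0.906  0.137] F [ 0.2  0.5 -0.8] gap 0.004
```

```bash
python3 -m inch '[0.1,1.3,-0.3,0,0.1,1.2,-0.4,0,0.6,0.15,-0.75,0,0.6,0.1,-0.75,0]'; python3 tgt.py sq 0;python3 st.py
```

```text
t: 20.05
tcp_pos: [0.5749, 0.2451, 0.0902]
tool_rot: [0.936, 0.216, 0.277, 0.009]
force: [0.8, 0.4, 0.0]
finger_gap: -0.002
tool in panel frame: x [0.954, 0.27, -0.128] y [0.266, -0.963, -0.045] z [-0.136, 0.009, -0.991]
corner [0.011 0.007 0.019] tcp [0.5749 0.2451 0.0902]
0.03 target [0.5625 0.244  0.1051] shift cm [-1.24 -0.11  1.49]
0.01 target [0.5752 0.2463 0.0898] shift cm [ 0.03  0.12 -0.04]
0.0 target [0.5815 0.2474 0.0821] shift cm [ 0.66  0.23 -0.8 ]
-0.006 target [0.5853 0.2481 0.0775] shift cm [ 1.04  0.3  -1.26]
-0.0075 target [0.5862 0.2483 0.0764] shift cm [ 1.13  0.32 -1.38]
t 20.05 q [ 0.234  0.701  1.937  3.489  0.063 -2.143] tcp [0.5749 0.2451 0.0902] tilt 32.2 az 0.1941 jawaxis [ 0.399 -0.907  0.137] F [0.8 0.4 0. ] gap -0.002
```

```bash
python3 -m inch '[0.64,0.2,-0.77,0,0.3,0.06,-0.37,0,0.2,0.04,-0.24,0,0,0,0,0]'; python3 tgt.py sq 0|tail -2
```

```text
t: 20.55
tcp_pos: [0.5857, 0.2476, 0.0774]
tool_rot: [0.936, 0.216, 0.278, 0.009]
force: [-5.5, -2.0, 7.4]
finger_gap: -0.001
-0.006 target [0.5853 0.2481 0.0775] shift cm [-0.04  0.05  0.01]
-0.0075 target [0.5862 0.2483 0.0764] shift cm [ 0.06  0.07 -0.11]
```

```bash
python3 -m inch '[0.06,0.01,-0.08,0,0,0,0,0]'; python3 tgt.py sq 0|tail -2;  python3 -m inch '[-0.8,-0.13,0.95,0,-0.8,-0.13,0.95,0,-0.5,-0.13,0.6,0]';  python3 tgt.py rd 0;python3 st.py
```

```text
t: 20.8
tcp_pos: [0.5858, 0.2476, 0.0773]
tool_rot: [0.936, 0.216, 0.278, 0.009]
force: [-8.1, -3.5, 12.4]
finger_gap: 0.002
-0.006 target [0.5853 0.2481 0.0775] shift cm [-0.05  0.05  0.02]
-0.0075 target [0.5862 0.2483 0.0764] shift cm [ 0.05  0.07 -0.09]
t: 21.18
tcp_pos: [0.5663, 0.2441, 0.1018]
tool_rot: [0.936, 0.216, 0.278, 0.009]
force: [0.8, -0.4, 0.3]
finger_gap: 0.002
tool in panel frame: x [0.955, 0.27, -0.126] y [0.266, -0.963, -0.044] z [-0.133, 0.008, -0.991]
corner [0.011 0.007 0.019] tcp [0.5663 0.2441 0.1018]
0.03 target [0.5706 0.1971 0.1051] shift cm [ 0.43 -4.7   0.33]
0.01 target [0.5833 0.1994 0.0897] shift cm [ 1.69 -4.47 -1.2 ]
0.0 target [0.5896 0.2005 0.0821] shift cm [ 2.32 -4.36 -1.97]
-0.006 target [0.5934 0.2012 0.0775] shift cm [ 2.7  -4.29 -2.43]
-0.0075 target [0.5943 0.2014 0.0763] shift cm [ 2.8  -4.28 -2.54]
t 21.18 q [ 0.237  0.674  1.956  3.565  0.057 -2.217] tcp [0.5663 0.2441 0.1018] tilt 32.34 az 0.1932 jawaxis [ 0.399 -0.907  0.137] F [ 0.8 -0.4  0.3] gap 0.002
```

```bash
python3 -m inch '[0.2,-2.3,0.2,0,0.2,-2.3,0.1,0,0.2,0,0,0]';  python3 tgt.py rd 0|sed -n 2,4p
```

```text
t: 21.55
tcp_pos: [0.5722, 0.2135, 0.1034]
tool_rot: [0.936, 0.215, 0.279, 0.011]
force: [-0.1, -0.7, -0.0]
finger_gap: 0.002
corner [0.011 0.007 0.019] tcp [0.5722 0.2135 0.1034]
0.03 target [0.5706 0.1972 0.105 ] shift cm [-0.17 -1.63  0.16]
0.01 target [0.5832 0.1995 0.0897] shift cm [ 1.1  -1.4  -1.37]
```

```bash
python3 -m inch '[-0.1,-1.2,0.1,0,0.4,-0.4,-0.5,0,0.6,0.1,-0.75,0]';  python3 tgt.py rd 0;python3 st.py
```

```text
t: 21.92
tcp_pos: [0.5817, 0.1994, 0.0916]
tool_rot: [0.936, 0.215, 0.28, 0.011]
force: [-1.3, -0.7, -0.3]
finger_gap: 0.001
tool in panel frame: x [0.955, 0.27, -0.124] y [0.267, -0.963, -0.041] z [-0.131, 0.006, -0.991]
corner [0.011 0.007 0.019] tcp [0.5817 0.1994 0.0916]
0.03 target [0.5706 0.1972 0.105 ] shift cm [-1.11 -0.23  1.34]
0.01 target [0.5832 0.1994 0.0897] shift cm [ 0.15  0.   -0.19]
0.0 target [0.5896 0.2006 0.082 ] shift cm [ 0.79  0.12 -0.96]
-0.006 target [0.5933 0.2013 0.0774] shift cm [ 1.17  0.18 -1.42]
-0.0075 target [0.5943 0.2014 0.0763] shift cm [ 1.26  0.2  -1.53]
t 21.93 q [ 0.136  0.694  1.971  2.836  0.094 -1.574] tcp [0.5817 0.1994 0.0916] tilt 32.49 az 0.1885 jawaxis [ 0.397 -0.907  0.14 ] F [-1.3 -0.7 -0.3] gap 0.001
```

```bash
python3 -m inch '[0.75,0.12,-0.9,0,0.3,0.06,-0.37,0,0.27,0.05,-0.33,0,0,0,0,0]'; python3 tgt.py rd 0|tail -2
```

```text
t: 22.42
tcp_pos: [0.5935, 0.2017, 0.0769]
tool_rot: [0.936, 0.215, 0.28, 0.01]
force: [-6.3, -2.5, 10.5]
finger_gap: -0.002
-0.006 target [0.5933 0.2012 0.0774] shift cm [-0.01 -0.05  0.05]
-0.0075 target [0.5943 0.2014 0.0763] shift cm [ 0.08 -0.03 -0.07]
```

```bash
python3 -m inch '[-0.75,-0.13,0.9,0,-0.75,-0.13,0.9,0,-0.75,-0.4,0.9,0,-0.75,-1.5,1,0,-0.5,-2.5,1,0,-0.5,-2.5,1.5,0,0,-2,2,0.05]'; python3 st.py
cat > sim8.py <<'E'
from sim6 import *
q=np.array([.016,.362,1.989,.17,.239,1.041]); rep(q)
q=run(q,[(8,[.5,0,2.5,.185])]);rep(q)
q=run(q,[(9,[.5,0,.5,.185])]);rep(q)
for i in range(6):
  q=run(q,[(4,[6,.8,.8,0])]);rep(q)
E
python3 sim8.py
```

```text
t: 23.3
tcp_pos: [0.5566, 0.124, 0.1474]
tool_rot: [0.932, 0.228, 0.283, 0.006]
force: [0.2, -0.2, 0.2]
finger_gap: 0.001
t 23.3 q [-0.048  0.547  2.067  1.767  0.147 -0.685] tcp [0.5566 0.124  0.1474] tilt 32.86 az 0.219 jawaxis [ 0.421 -0.896  0.14 ] F [ 0.2 -0.2  0.2] gap 0.001
[0.55  0.131 0.232] g [ 0.504  0.156 -0.849] tilt 31.9 az 0.092 [0.02 0.36 1.99 0.17 0.24 1.04]
[0.59  0.131 0.432] g [ 0.504  0.156 -0.849] tilt 31.9 az 1.572 [-0.22  0.35  1.33  0.54  1.59 -0.54]
[0.635 0.131 0.477] g [ 0.504  0.156 -0.849] tilt 31.9 az -3.046 [ 0.04  0.7   0.61 -0.04  2.38 -1.94]
[0.737 0.139 0.441] g [ 0.449  0.147 -0.881] tilt 28.2 az -3.064 [ 0.04  0.93  0.22 -0.03  2.49 -1.94]
[0.782 0.139 0.387] g [ 0.356  0.129 -0.926] tilt 22.2 az -3.099 [ 0.04  0.97  0.22 -0.    2.34 -1.93]
[0.827 0.14  0.343] g [ 0.246  0.106 -0.964] tilt 15.5 az 3.120 [ 0.03  1.01  0.22  0.02  2.18 -1.92]
[0.873 0.143 0.307] g [ 0.121  0.079 -0.99 ] tilt 8.3 az 2.945 [ 0.03  1.04  0.22  0.04  2.02 -1.91]
[0.919 0.147 0.278] g [-0.014  0.049 -0.999] tilt 2.9 az 1.675 [ 0.02  1.07  0.22  0.05  1.86 -1.91]
[0.967 0.151 0.255] g [-0.153  0.017 -0.988] tilt 8.9 az 0.489 [ 0.02  1.1   0.22  0.07  1.68 -1.91]
```

```bash
cat > sim9.py <<'E'
from sim6 import *
q0=np.array([.016,.362,1.989,.17,.239,1.041])
for v in ([5,.8,3.5,0],[5,-1,3.5,0],[5,2,3.5,0],[4,.5,4.7,0]):
  print(v)
  q=run(q0,[(8,[.5,0,2.5,.185]),(9,[.5,0,1,.185])]);rep(q)
  for i in range(6):
    q=run(q,[(4,v)]);rep(q)
E
python3 sim9.py; python3 -m inch '[0,0.5,2.5,-0.05,0,0.5,2.8,0,0,0,2.8,0]'; python3 st.py
```

```text
[5, 0.8, 3.5, 0]
[0.635 0.131 0.522] g [ 0.504  0.156 -0.849] tilt 31.9 az -3.046 [ 0.04  0.7   0.5  -0.05  2.5  -1.95]
[0.676 0.134 0.555] g [ 0.44   0.145 -0.886] tilt 27.6 az -3.067 [ 0.04  0.79  0.22 -0.03  2.61 -1.95]
[0.685 0.133 0.565] g [ 0.36   0.133 -0.923] tilt 22.6 az -3.107 [ 0.03  0.76  0.22 -0.    2.55 -1.93]
[0.699 0.133 0.573] g [ 0.268  0.119 -0.956] tilt 17.1 az 3.109 [ 0.02  0.74  0.22  0.03  2.48 -1.91]
[0.718 0.135 0.579] g [ 0.165  0.103 -0.981] tilt 11.2 az 2.965 [ 0.02  0.72  0.22  0.06  2.39 -1.9 ]
[0.743 0.139 0.586] g [ 0.05   0.085 -0.995] tilt 5.7 az 2.483 [ 0.01  0.71  0.22  0.08  2.29 -1.88]
[0.772 0.144 0.593] g [-0.074  0.065 -0.995] tilt 5.6 az 1.093 [ 0.01  0.7   0.22  0.11  2.17 -1.87]
[5, -1, 3.5, 0]
[0.635 0.131 0.522] g [ 0.504  0.156 -0.849] tilt 31.9 az -3.046 [ 0.04  0.7   0.5  -0.05  2.5  -1.95]
[0.681 0.071 0.559] g [ 0.445  0.14  -0.884] tilt 27.8 az -3.052 [-0.03  0.78  0.22 -0.12  2.62 -2.09]
[0.692 0.02  0.57 ] g [ 0.372  0.113 -0.921] tilt 22.9 az -3.041 [-0.1   0.76  0.22 -0.14  2.55 -2.17]
[ 0.705 -0.021  0.578] g [ 0.291  0.075 -0.
[... 1419 characters left out ...]
03  2.64 -1.97]
[0.62  0.108 0.67 ] g [ 0.282  0.114 -0.953] tilt 17.7 az -3.139 [-0.    0.61  0.22 -0.    2.62 -1.97]
[0.615 0.103 0.694] g [ 0.198  0.1   -0.975] tilt 12.8 az 3.058 [-0.02  0.57  0.22  0.03  2.58 -1.95]
[0.617 0.101 0.714] g [ 0.106  0.085 -0.991] tilt 7.8 az 2.849 [-0.03  0.53  0.22  0.06  2.52 -1.94]
[0.625 0.101 0.73 ] g [ 0.004  0.067 -0.998] tilt 3.9 az 2.014 [-0.04  0.5   0.22  0.09  2.45 -1.92]
t: 23.68
tcp_pos: [0.5565, 0.134, 0.1875]
tool_rot: [0.933, 0.22, 0.283, 0.001]
force: [0.8, 0.4, 0.7]
finger_gap: -0.0
t 23.68 q [-0.028  0.458  2.032  0.985  0.167  0.141] tcp [0.5565 0.134  0.1875] tilt 32.86 az 0.2299 jawaxis [ 0.411 -0.903  0.126] F [0.8 0.4 0.7] gap -0.0
```

```bash
python3 -m inch '[0.3,0,3,0.185,0.3,0,3,0.185,0.5,0,3,0.185,0.5,0,3,0.185,0.5,0,3,0.185,0.5,0,3,0.185,0.5,0,3,0.185,0.5,0,2,0.185,0.5,0,2,0.185,0.5,0,2,0.185,0.5,0,2,0.185,0.5,0,2,0.185,0.5,0,2,0.185]'; python3 st.py
```

```text
t: 25.3
tcp_pos: [0.6182, 0.1336, 0.5175]
tool_rot: [0.128, 0.95, 0.102, -0.265]
force: [0.6, -0.2, 0.0]
finger_gap: 0.002
t 25.3 q [-0.067  0.611  0.69   0.326  2.346 -1.2  ] tcp [0.6182 0.1336 0.5175] tilt 32.99 az 2.6406 jawaxis [0.298 0.946 0.125] F [ 0.6 -0.2  0. ] gap 0.002
```

```bash
python3 -m inch '[2,0,1,0.17,3,0,1,0.17,5,-0.3,3.5,0.12,5,-0.3,3.5,0,5,-0.3,3.5,0,5,-0.3,3.5,0,5,-0.3,3.5,0,5,-0.3,3.5,0,5,-0.3,3.5,0,5,-0.3,3.5,0,5,-0.3,3.5,0,5,-0.3,3.5,0]'; python3 st.py
```

```text
t: 26.8
tcp_pos: [0.664, 0.0563, 0.5985]
tool_rot: [-0.082, 0.971, 0.062, -0.218]
force: [0.6, 0.5, -0.3]
finger_gap: -0.001
t 26.8 q [-0.1    0.73   0.219  0.086  2.646 -1.774] tcp [0.664  0.0563 0.5985] tilt 26.17 az 2.949 jawaxis [-0.133  0.979  0.156] F [ 0.6  0.5 -0.3] gap -0.001
```

```bash
python3 -m inch '[6,0,0,0.1,6,0,0,0,6,0,0,0,6,0,0,0,6,0,0,0,6,0,0,0,6,0,0,0,6,0,0,0]'; python3 st.py
```

```text
t: 27.8
tcp_pos: [0.7041, 0.0376, 0.5009]
tool_rot: [-0.123, 0.948, 0.086, -0.282]
force: [-1.0, -0.7, 0.1]
finger_gap: 0.004
t 27.8 q [-0.116  0.874  0.219  0.061  2.646 -1.901] tcp [0.7041 0.0376 0.5009] tilt 34.31 az 2.9739 jawaxis [-0.185  0.955  0.233] F [-1.  -0.7  0.1] gap 0.004
```

```bash
cat > sim10.py <<'E'
from sim6 import *
q0=np.array([-.1,.73,.2205,.086,2.646,-1.774]);rep(q0)
q=run(q0,[(8,[6,0,0,0])]);rep(q)
print()
q0=np.array([-.116,.874,.2205,.061,2.646,-1.901]);rep(q0)
for v in ([6,0,0,0],[0,0,3,0],[-3,0,3,0],[-3,0,0,0],[-5,0,0,0]):
  q=run(q0,[(3,v)]);print(v);rep(q)
E
python3 sim10.py
```

```text
[0.663 0.056 0.598] g [ 0.414  0.157 -0.897] tilt 26.3 az 2.949 [-0.1   0.73  0.22  0.09  2.65 -1.77]
[0.81  0.047 0.412] g [ 0.246  0.152 -0.957] tilt 16.8 az 2.743 [-0.11  0.93  0.22  0.11  2.27 -1.78]

[0.703 0.038 0.501] g [ 0.514  0.234 -0.825] tilt 34.4 az 2.974 [-0.12  0.87  0.22  0.06  2.65 -1.9 ]
[6, 0, 0, 0]
[0.746 0.037 0.435] g [ 0.464  0.228 -0.856] tilt 31.1 az 2.938 [-0.12  0.94  0.22  0.08  2.52 -1.89]
[0, 0, 3, 0]
[0.667 0.038 0.556] g [ 0.485  0.227 -0.845] tilt 32.4 az 2.961 [-0.12  0.77  0.28  0.07  2.65 -1.9 ]
[-3, 0, 3, 0]
[0.613 0.038 0.59 ] g [ 0.514  0.233 -0.826] tilt 34.4 az 2.974 [-0.13  0.66  0.43  0.05  2.65 -1.93]
[-3, 0, 0, 0]
[0.613 0.038 0.501] g [ 0.514  0.234 -0.825] tilt 34.4 az 2.974 [-0.13  0.64  0.68  0.03  2.42 -1.94]
[-5, 0, 0, 0]
[0.553 0.038 0.501] g [ 0.514  0.234 -0.825] tilt 34.4 az 2.974 [-0.14  0.53  0.89  0.02  2.32 -1.96]
```

```bash
python3 -m inch '[-4,2.5,-1.4,0.087,-4,2.5,-1.4,0.087,-3.5,4.5,-1.4,0.087,-3.5,4.8,-1.4,0.087,-3,5,-1.4,0.087,-3,5,-1.4,0.087,-3,5,-1.4,0.087,-2.4,5.2,-1.4,0.087,-2,5.5,-1.4,0.087,-1.5,5.6,-1.4,0.087,-1.5,5.6,-1,0.087]'; python3 st.py
```

```text
t: 29.18
tcp_pos: [0.3891, 0.5513, 0.351]
tool_rot: [-0.547, 0.784, -0.054, -0.29]
force: [1.4, 0.9, 0.2]
finger_gap: 0.001
t 29.18 q [ 7.910e-01  8.110e-01  7.210e-01 -1.000e-03  2.208e+00 -1.998e+00] tcp [0.3891 0.5513 0.351 ] tilt 34.27 az -2.3491 jawaxis [-0.888  0.396  0.233] F [1.4 0.9 0.2] gap 0.001
```

```bash
cat > sim11.py <<'E'
from sim6 import *
q=np.array([.791,.811,.721,-.001,2.208,-1.998]);rep(q)
for i in range(7):
  q=run(q,[(4,[4.4,4.4,.5,0])]);rep(q)
E
python3 sim11.py
python3 -m inch '[4.4,4.4,0.5,0,4.4,4.4,0.5,0,4.4,4.4,0.5,0,4.4,4.4,0.5,0,4.4,4.4,0.5,0,4.4,4.4,0.5,0,4.4,4.4,0.5,0,4.4,4.4,0.5,0]';python3 st.py
```

```text
[0.389 0.551 0.351] g [ 0.513  0.232 -0.826] tilt 34.3 az -2.349 [ 0.79  0.81  0.72 -0.    2.21 -2.  ]
[0.481 0.622 0.327] g [ 0.459  0.218 -0.861] tilt 30.5 az -2.370 [ 0.77  1.06  0.22 -0.    2.4  -2.01]
[0.522 0.637 0.285] g [ 0.36   0.187 -0.914] tilt 23.9 az -2.412 [ 0.75  1.09  0.22  0.01  2.25 -2.03]
[0.561 0.656 0.25 ] g [ 0.245  0.148 -0.958] tilt 16.6 az -2.480 [ 0.73  1.11  0.22  0.02  2.1  -2.04]
[0.6   0.679 0.22 ] g [ 0.118  0.102 -0.988] tilt 9.0 az -2.654 [ 0.71  1.14  0.22  0.04  1.94 -2.05]
[0.637 0.706 0.196] g [-0.017  0.051 -0.999] tilt 3.1 az 2.449 [ 0.7   1.16  0.22  0.05  1.77 -2.05]
[0.674 0.734 0.176] g [-0.155 -0.003 -0.988] tilt 8.9 az 1.177 [ 0.7   1.18  0.22  0.07  1.6  -2.06]
[0.709 0.762 0.162] g [-0.29  -0.056 -0.955] tilt 17.2 az 0.997 [ 0.69  1.21  0.22  0.09  1.43 -2.07]
t: 30.18
tcp_pos: [0.525, 0.638, 0.2896]
tool_rot: [-0.556, 0.807, -0.023, -0.198]
force: [-0.8, -0.7, -0.4]
finger_gap: -0.003
t 30.18 q [ 0.744  1.082  0.218  0.012  2.244 -2.028] tcp [0.525  0.638  0.2896] tilt 23.04 az -2.4214 jawaxis [-0.907  0.38   0.183] F [-0.8 -0.7 -0.4] gap -0.003
```

```bash

python3 -m inch '[4.2,4.5,1.2,0.02,4.2,4.5,1.2,0.02,4.2,4.5,1.2,0.02,4.2,4.5,1.2,0.02,4.2,4.5,1.2,0,4.2,4.5,1.2,0,4.2,4.5,1.2,0,4.2,4.5,1.2,0]';python3 st.py
```

```text
t: 31.18
tcp_pos: [0.5886, 0.6837, 0.2644]
tool_rot: [-0.597, 0.8, 0.003, -0.061]
force: [0.4, 0.0, 0.8]
finger_gap: 0.001
t 31.18 q [ 0.731  1.087  0.218  0.018  1.958 -2.115] tcp [0.5886 0.6837 0.2644] tilt 7.06 az -2.5491 jawaxis [-0.954  0.288  0.078] F [0.4 0.  0.8] gap 0.001
```

```bash

python3 -m inch '[4.1,4.6,1.2,0.07,4.1,4.6,1.2,0.07,4.1,4.6,1.2,0]';python3 st.py; python3 -m inch '[1.5,1.7,0.4,0]';python3 st.py
```

```text
t: 31.55
tcp_pos: [0.6112, 0.707, 0.2577]
tool_rot: [-0.652, 0.758, 0.008, -0.005]
force: [-0.5, -0.4, -0.9]
finger_gap: -0.002
t 31.55 q [ 0.734  1.092  0.218  0.017  1.84  -2.253] tcp [0.6112 0.707  0.2577] tilt 1.1 az 2.8046 jawaxis [-0.989  0.149  0.019] F [-0.5 -0.4 -0.9] gap -0.002
t: 31.68
tcp_pos: [0.6139, 0.7097, 0.2565]
tool_rot: [-0.652, 0.758, 0.009, 0.002]
force: [0.2, -0.3, -0.5]
finger_gap: -0.001
t 31.68 q [ 0.734  1.094  0.218  0.019  1.826 -2.253] tcp [0.6139 0.7097 0.2565] tilt 1.07 az 2.1189 jawaxis [-0.989  0.15   0.012] F [ 0.2 -0.3 -0.5] gap -0.001
```

```bash
python3 - <<'E'
from h import *
z=load('top0'); p=z['p'].astype(int)
hsv=cv2.cvtColor(z['p'],cv2.COLOR_RGB2HSV)
f=lambda x,y:(225+x/4,130+y/4)
a=onz(z,[f(166,478),f(268,464)],.003); print(a.round(4),a.mean(0),np.arctan2(-(a[0]-a[1])[0],(a[0]-a[1])[1]),np.linalg.norm(a[0]-a[1]))
# dark disc
vv,uu=np.mgrid[225:270,255:305]
m=(p[225:270,255:305].max(2)<85).astype(np.uint8)
k,l,st,c=cv2.connectedComponentsWithStats(m);i=1+np.argmax(st[1:,4]);print(st[i],c[i]+[255,225],onz(z,[c[i]+[255,225]],.01).round(4))
# fins: depth>.025
P=dep(z,np.c_[uu.ravel(),vv.ravel()]);q=P[(P[:,2]>.02)];print(len(q),q.round(3)[:20])
E
```

```text
[[0.4269 0.2227 0.003 ]
 [0.4374 0.1598 0.003 ]] [0.43211221 0.19127925 0.003     ] 0.1652666133111109 0.06373831496989919
[ 15  11  21  24 209] [278.30143541 245.75598086] [[0.4366 0.1935 0.01  ]]
56 [[0.377 0.134 1.128]
 [0.377 0.134 1.128]
 [0.45  0.174 0.035]
 [0.45  0.172 0.032]
 [0.447 0.174 0.035]
 [0.447 0.172 0.033]
 [0.444 0.217 0.035]
 [0.444 0.215 0.033]
 [0.445 0.174 0.03 ]
 [0.445 0.171 0.038]
 [0.441 0.217 0.035]
 [0.441 0.215 0.037]
 [0.443 0.174 0.031]
 [0.443 0.171 0.035]
 [0.377 0.134 1.128]
 [0.439 0.217 0.031]
 [0.439 0.215 0.033]
 [0.44  0.171 0.034]
 [0.44  0.169 0.03 ]
 [0.377 0.134 1.128]]
```

```bash

python3 -m inch '[-2,-5.8,-0.6,-0.14,-2,-5.8,-0.6,-0.14,-2,-5.8,-0.6,-0.14,-2,-5.8,-0.6,-0.14,-2,-5.8,-0.6,-0.14,-2,-5.8,-0.6,-0.14,-2,-5.8,-0.6,-0.14,-2,-5.8,-0.6,-0.14,-2,-5.8,-0.6,-0.14,0,0,0,0]' 75 30;python3 st.py; python3 -c "
from h import *
snap('wrist','w4')"
```

```text
t: 32.92
tcp_pos: [0.4379, 0.199, 0.2042]
tool_rot: [-0.093, 0.996, 0.007, 0.004]
force: [0.5, 0.3, -0.4]
finger_gap: 0.748
t 32.92 q [ 0.186  0.401  1.844  0.016  0.887 -1.582] tcp [0.4379 0.199  0.2042] tilt 0.91 az 1.096 jawaxis [-0.186  0.982  0.012] F [ 0.5  0.3 -0.4] gap 0.748
```

View pics/w4.png

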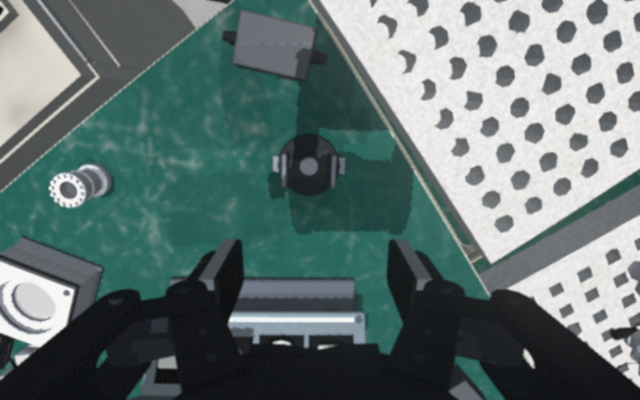

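```bash
python3 - <<'E'
from h import *
z=load('w4');p=z['p']
cv2.imwrite('pics/w4c.png',cv2.resize(p[120:215,255:365],None,fx=6,fy=6,interpolation=cv2.INTER_CUBIC)[:,:,::-1])
cv2.imwrite('pics/w4h.png',cv2.resize(p[225:345,0:120],None,fx=5,fy=5,interpolation=cv2.INTER_CUBIC)[:,:,::-1])
vv,uu=np.mgrid[130:205,260:360];P=dep(z,np.c_[uu.ravel(),vv.ravel()])
q=P[(P[:,2]>.022)&(P[:,2]<.06)]; 
import numpy as np
d=np.array([-.165,.986]); c=np.array([.434,.191]); t=(q[:,:2]-c)@d
for s in(1,-1):
    a=q[t*s>0]; print(len(a),a.mean(0).round(4),a.min(0).round(3),a.max(0).round(3), 't',(t[t*s>0]).min().round(4),(t[t*s>0]).max().round(4), np.polyfit(a[:,0],a[:,1],1))
q=P[(P[:,2]>.006)&(P[:,2]<.018)];print(len(q),q.mean(0),q.min(0),q.max(0))
E
```

```text
184 [0.4301 0.216  0.0321] [0.416 0.212 0.022] [0.445 0.22  0.036] t 0.0233 0.028 [0.16579599 0.14469639]
201 [0.4371 0.173  0.0315] [0.423 0.169 0.022] [0.452 0.177 0.035] t -0.0205 -0.0165 [0.16223977 0.10211973]
2629 [0.43326571 0.19441235 0.00967082] [0.40480774 0.16501998 0.00600615] [0.4643391  0.22412479 0.01786556]
```

View pics/w4c.png

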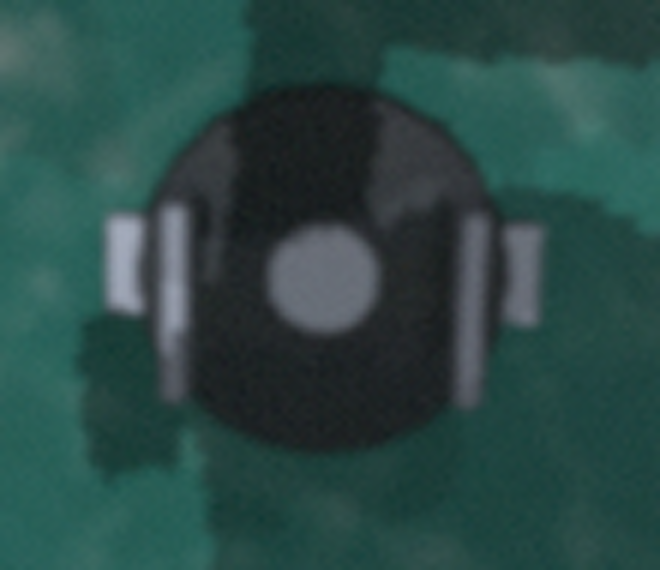

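View pics/w4h.png

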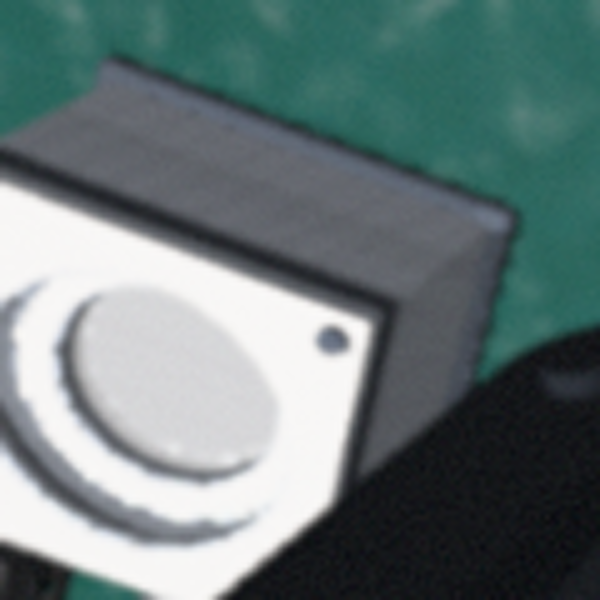

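```bash

python3 -m inch '[-0.4,-0.4,-5,-0.024,0,0,-5,0,0,0,-4,0]';python3 st.py
```

```text
t: 33.35
tcp_pos: [0.4381, 0.1995, 0.063]
tool_rot: [-0.085, 0.996, 0.007, 0.008]
force: [0.3, 0.6, 0.6]
finger_gap: 0.75
t 33.35 q [ 0.187  0.666  1.946  0.026  0.513 -1.577] tcp [0.4381 0.1995 0.063 ] tilt 1.22 az 0.8413 jawaxis [-0.169  0.985  0.013] F [0.3 0.6 0.6] gap 0.75
```

```bash
python3 - <<'E'
from h import *
z=load('w3');p=z['p'];q=load('top0')
cv2.imwrite('pics/w3h.png',cv2.resize(p[110:270,520:640],None,fx=3.7,fy=3.7,interpolation=cv2.INTER_CUBIC)[:,:,::-1])
cv2.imwrite('pics/t0h.png',cv2.resize(q['p'][145:205,355:415],None,fx=9,fy=9,interpolation=cv2.INTER_CUBIC)[:,:,::-1])
E
```

```text
(no output)
```

View pics/t0h.png

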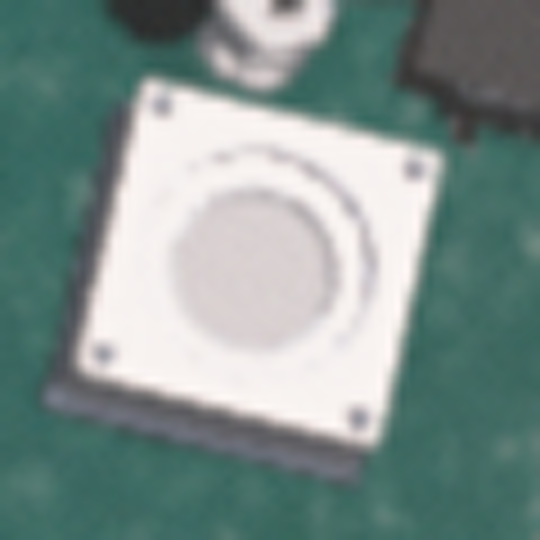

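```bash

python3 -m inch '[-0.45,-0.5,0,0,0,0,-1,0,0,0,0,0]';python3 st.py
```

```text
t: 33.72
tcp_pos: [0.4326, 0.1936, 0.0552]
tool_rot: [-0.084, 0.996, 0.007, 0.007]
force: [0.3, -0.0, -0.3]
finger_gap: 0.748
t 33.73 q [ 0.177  0.679  1.966  0.028  0.48  -1.588] tcp [0.4326 0.1936 0.0552] tilt 1.17 az 0.8606 jawaxis [-0.168  0.986  0.013] F [ 0.3 -0.  -0.3] gap 0.748
```

```bash
python3 - <<'E'
from h import *
q=load('top0'); f=lambda x,y:(355+x/9,145+y/9)
S=onz(q,[f(162,106),f(414,168),f(358,417),f(103,353)],.0435);print(S.round(4),S.mean(0).round(4)); d=S[0]-S[3];print(np.arctan2(d[1],d[0]))
Cn=onz(q,[f(150,80),f(440,155),f(375,447),f(78,370)],.0435);print(Cn.round(4),Cn.mean(0).round(4),np.linalg.norm(np.diff(Cn,axis=0),axis=1))
E
```

```text
[[ 0.6615 -0.0348  0.0435]
 [ 0.6463 -0.105   0.0435]
 [ 0.5758 -0.089   0.0435]
 [ 0.5914 -0.0188  0.0435]] [ 0.6187 -0.0619  0.0435]
-0.22453638120837752
[[ 0.6688 -0.0315  0.0435]
 [ 0.6502 -0.1123  0.0435]
 [ 0.5676 -0.0937  0.0435]
 [ 0.5865 -0.012   0.0435]] [ 0.6183 -0.0624  0.0435] [0.08297576 0.08469608 0.0838373 ]
```

View pics/w3h.png

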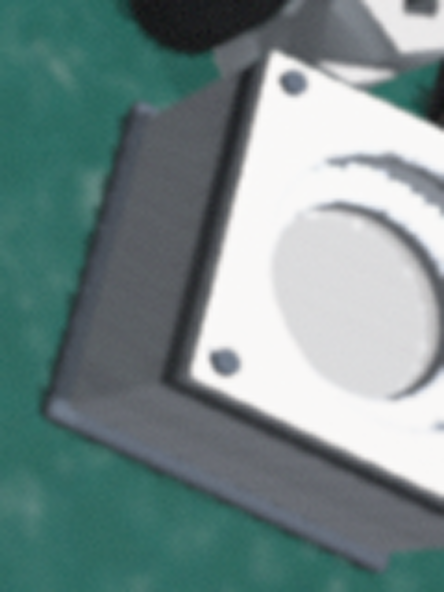

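```bash

python3 -m inch '[0.1,0.1,-1.2,0,0,0,-1.2,0,0,0,0,0]';python3 st.py
python3 - <<'E'
from h import *
z=load('w3');f=lambda x,y:(520+x/3.7,110+y/3.7)
print(onz(z,[f(293,82),f(225,361),f(270,52),f(193,377)],.0435).round(4))
print(dep(z,np.round([f(250,330),f(240,380)])).round(4))
E
```

```text
t: 34.1
tcp_pos: [0.4321, 0.1941, 0.0295]
tool_rot: [-0.084, 0.996, 0.007, 0.005]
force: [0.9, 0.5, -0.7]
finger_gap: 0.747
t 34.1 q [ 0.178  0.735  1.97   0.031  0.425 -1.59 ] tcp [0.4321 0.1941 0.0295] tilt 0.98 az 1.0216 jawaxis [-0.168  0.986  0.013] F [ 0.9  0.5 -0.7] gap 0.747
[[ 0.6634 -0.0315  0.0435]
 [ 0.5932 -0.0157  0.0435]
 [ 0.6696 -0.0258  0.0435]
 [ 0.5881 -0.0085  0.0435]]
[[ 0.6019 -0.0219  0.0432]
 [ 0.5894 -0.019   0.0439]]
```

```bash

python3 -m inch '[0,0,0,0,0,0,0,0,0,0,0,0,0,0,0,0]' 0 40;python3 st.py
```

```text
t: 34.6
tcp_pos: [0.4326, 0.1941, 0.0312]
tool_rot: [-0.084, 0.996, 0.007, 0.006]
force: [-0.7, -0.2, 6.3]
finger_gap: 0.398
t 34.6 q [ 0.178  0.731  1.97   0.031  0.426 -1.589] tcp [0.4326 0.1941 0.0312] tilt 1.08 az 0.9242 jawaxis [-0.168  0.986  0.013] F [-0.7 -0.2  6.3] gap 0.398
```

```bash

python3 -m inch '[0,0,1,0,0,0,5,0,0,0,5.5,0,0,-4,5.5,0,4.3,-4.1,0,0,4.3,-4.1,0,0,4.3,-4.1,0,0,4.3,-4.1,0,0,4.3,-4.1,0,0,0,0,0,0,0,0,0,0]';python3 st.py;  python3 -c "
from h import *
snap('wrist','w5')"
```

```text
t: 35.98
tcp_pos: [0.6463, -0.0473, 0.1954]
tool_rot: [-0.084, 0.996, 0.008, 0.005]
force: [0.1, 0.1, -0.5]
finger_gap: 0.396
t 35.98 q [-0.253  0.617  1.429  0.02   1.092 -2.001] tcp [ 0.6463 -0.0473  0.1954] tilt 1.03 az 1.0954 jawaxis [-0.167  0.986  0.014] F [ 0.1  0.1 -0.5] gap 0.396
```

View pics/w5.png

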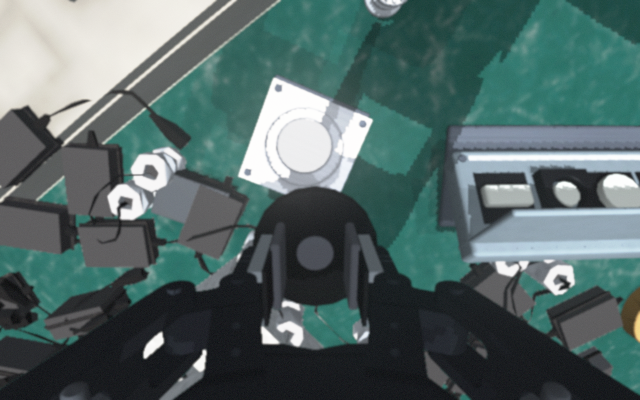

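```bash
python3 - <<'E'
from h import *
z=load('w5');p=z['p']
cv2.imwrite('pics/w5h.png',cv2.resize(p[70:195,230:380],None,fx=5,fy=5,interpolation=cv2.INTER_CUBIC)[:,:,::-1])
cv2.imwrite('pics/w5c.png',cv2.resize(p[180:320,240:390],None,fx=4,fy=4,interpolation=cv2.INTER_CUBIC)[:,:,::-1])
E
```

```text
(no output)
```

View pics/w5h.png

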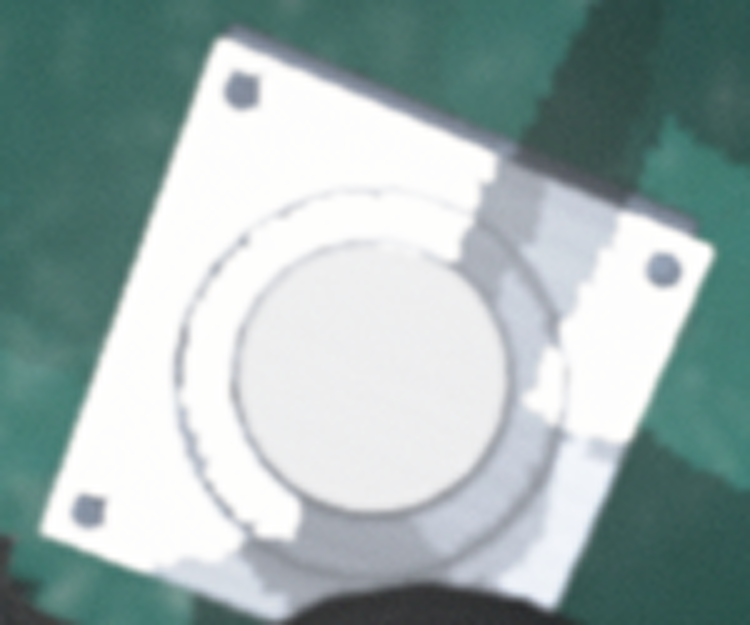

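View pics/w5c.png

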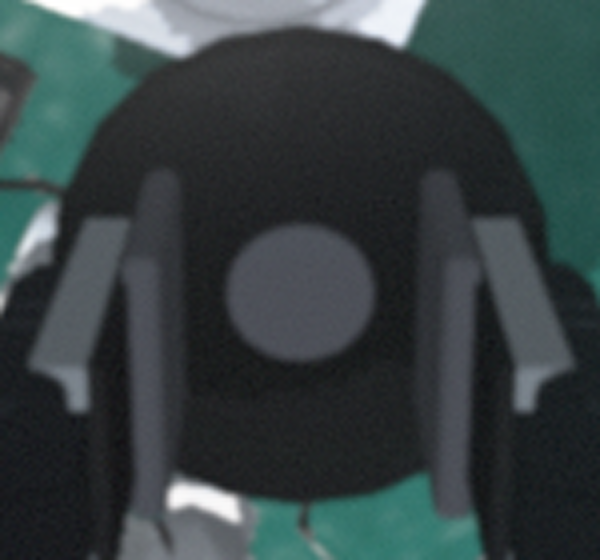

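```bash
python3 - <<'E'
from h import *
z=load('w5');f=lambda x,y:(230+x/5,70+y/5)
S=onz(z,[f(242,90),f(664,270),f(88,511)],.0435);print(S.round(4),((S[1]+S[2])/2).round(4),np.linalg.norm(S[0]-S[1]),np.linalg.norm(S[0]-S[2]))
# corners
C=onz(z,[f(218,40),f(714,250),f(42,530)],.0435);print(C.round(4),((C[1]+C[2])/2).round(4),np.linalg.norm(C[0]-C[1]),np.linalg.norm(C[0]-C[2]))
L=onz(z,[f(178,380),f(567,380),f(372,188),f(372,578)],.0435);print('lip',L.round(4),(L[:2].mean(0)).round(4),(L[2:].mean(0)).round(4),np.linalg.norm(L[0]-L[1]),np.linalg.norm(L[2]-L[3]))
# fit lip circle from edges (dark thin ring) skip
g=lambda x,y:(240+x/4,180+y/4)
tcp=np.array([.6463,-.0473,.1954])
for h in(.010,.012): 
  st=onz(z,[g(300,292)],tcp[2]-.0312+h); print('stud',h,(st-tcp).round(4))
D=onz(z,[g(62,235),g(545,235),g(305,28),g(305,500)],tcp[2]-.0312+.01);print('disc',(D-tcp).round(4),np.linalg.norm(D[0]-D[1]),np.linalg.norm(D[2]-D[3]))
print(dep(z,[(315,253),(315,230),(300,150),(270,160)]).round(4))
E
```

```text
[[ 0.5774 -0.0851  0.0435]
 [ 0.5935 -0.0148  0.0435]
 [ 0.6479 -0.1009  0.0435]] [ 0.6207 -0.0579  0.0435] 0.07215353394493229 0.07217995573643121
[[ 0.5707 -0.0898  0.0435]
 [ 0.5891 -0.0075  0.0435]
 [ 0.6523 -0.1081  0.0435]] [ 0.6207 -0.0578  0.0435] 0.08431559702496667 0.08365226700676687
lip [[ 0.6239 -0.089   0.0435]
 [ 0.6134 -0.0268  0.0435]
 [ 0.5887 -0.0629  0.0435]
 [ 0.6515 -0.0527  0.0435]] [ 0.6186 -0.0579  0.0435] [ 0.6201 -0.0578  0.0435] 0.0631202239706808 0.06356927858866146
stud 0.01 [[ 0.0018  0.001  -0.0212]]
stud 0.012 [[ 0.0009  0.0008 -0.0192]]
disc [[-0.0008 -0.0271 -0.0212]
 [-0.0098  0.0278 -0.0212]
 [-0.0297 -0.0038 -0.0212]
 [ 0.0295  0.0064 -0.0212]] 0.055615976152777094 0.05998567307775028
[[ 0.6484 -0.0462  0.1736]
 [ 0.6371 -0.0481  0.1734]
 [ 0.6247 -0.0611  0.0298]
 [ 0.6367 -0.0849  0.0334]]
```

```bash

python3 -m inch '[0.3,0,-3,0,0,0,-2.5,0,0,0,0,0,0,0,0,0]';python3 st.py;  python3 - <<'E'
from h import *
snap('wrist','w6')
z=load('w6');p=z['p']
cv2.imwrite('pics/w6h.png',cv2.resize(p[40:240,200:420],None,fx=3.6,fy=3,interpolation=cv2.INTER_CUBIC)[:,:,::-1])
E
```

```text
t: 36.52
tcp_pos: [0.6506, -0.0468, 0.1419]
tool_rot: [-0.085, 0.996, 0.007, 0.006]
force: [-0.3, -0.0, -0.7]
finger_gap: 0.398
t 36.52 q [-0.25   0.688  1.458  0.021  0.988 -2.002] tcp [ 0.6506 -0.0468  0.1419] tilt 1.08 az 0.9027 jawaxis [-0.169  0.986  0.013] F [-0.3 -0.  -0.7] gap 0.398
```

View pics/w6h.png

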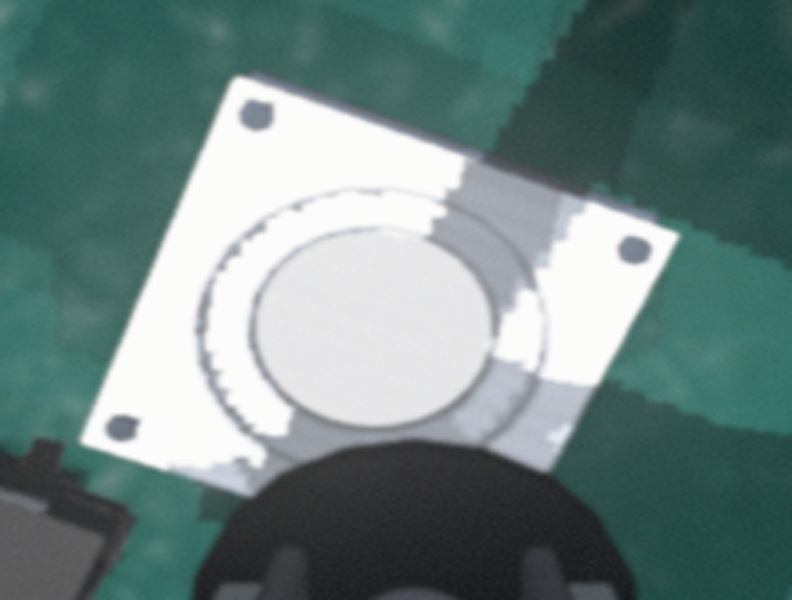

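```bash
python3 - <<'E'
from h import *
z=load('w6');f=lambda x,y:(200+x/3.6,40+y/3)
S=onz(z,[f(257,115),f(634,250),f(122,428)],.0435);print(S.round(4),((S[1]+S[2])/2).round(4))
C=onz(z,[f(237,77),f(680,236),f(82,440)],.0435);print(((C[1]+C[2])/2).round(4),np.linalg.norm(C[0]-C[1]),np.linalg.norm(C[0]-C[2]))
# height by two views of the screws
z5=load('w5');g=lambda x,y:(230+x/5,70+y/5)
for a,b in((g(242,90),f(257,115)),(g(664,270),f(634,250)),(g(88,511),f(122,428))):
    o1,d1=rays(z5,[a]);o2,d2=rays(z,[b]);A=np.c_[d1[0],-d2[0]];t=np.linalg.lstsq(A,o2-o1,rcond=None)[0];print('tri',((o1+d1[0]*t[0]+o2+d2[0]*t[1])/2).round(4))
E
```

```text
[[ 0.5774 -0.0851  0.0435]
 [ 0.5934 -0.015   0.0435]
 [ 0.6478 -0.1009  0.0435]] [ 0.6206 -0.058   0.0435]
[ 0.6204 -0.0578  0.0435] 0.08400289152511733 0.08332461803518104
tri [ 0.5774 -0.0851  0.0433]
tri [ 0.5937 -0.0138  0.0374]
tri [ 0.648 -0.101  0.043]
```

```bash

python3 -m inch '[-1.5,-0.6,-1,0,-1.5,-0.6,-2,0,0,0,-2,0,0,0,-0.5,0,0,0,0,0]';python3 st.py
```

```text
t: 37.2
tcp_pos: [0.6213, -0.0597, 0.0867]
tool_rot: [-0.084, 0.996, 0.007, 0.007]
force: [-0.3, 0.0, -0.4]
finger_gap: 0.394
t 37.2 q [-0.282  0.736  1.563  0.023  0.836 -2.038] tcp [ 0.6213 -0.0597  0.0867] tilt 1.09 az 0.8728 jawaxis [-0.168  0.986  0.012] F [-0.3  0.  -0.4] gap 0.394
```

```bash

python3 -m inch '[-0.13,0.09,-0.5,0,0,0,0,0]';python3 st.py;  python3 - <<'E'
from h import *
snap('wrist','w7')
z=load('w7');p=z['p']
cv2.imwrite('pics/w7h.png',cv2.resize(p[120:320,200:420],None,fx=3.6,fy=3,interpolation=cv2.INTER_CUBIC)[:,:,::-1])
E
```

```text
t: 37.45
tcp_pos: [0.6193, -0.0585, 0.0811]
tool_rot: [-0.084, 0.996, 0.007, 0.006]
force: [-0.5, -0.6, -0.0]
finger_gap: 0.393
t 37.45 q [-0.281  0.743  1.57   0.024  0.823 -2.037] tcp [ 0.6193 -0.0585  0.0811] tilt 1.06 az 0.9484 jawaxis [-0.168  0.986  0.013] F [-0.5 -0.6 -0. ] gap 0.393
```

View pics/w7h.png

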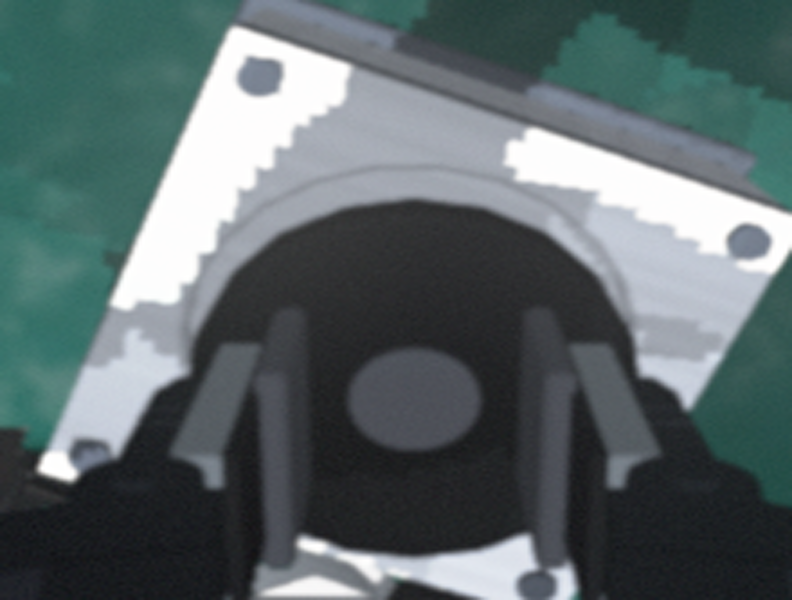

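```bash
python3 - <<'E'
from h import *
z=load('w7');f=lambda x,y:(200+x/3.6,120+y/3)
S=onz(z,[f(260,76),f(749,241),f(538,585),f(90,453)],.0435);print(S.round(4),((S[1]+S[3])/2).round(4),((S[0]+S[2])/2).round(4))
L=onz(z,[f(185,330),f(632,300),f(415,165)],.0435);print('lip',L.round(4))
h=.0811-.0312+.01
D=onz(z,[f(192,350),f(637,350),f(417,200),f(417,553)],h);print('disc',D.round(4),D[:2].mean(0),D[2:].mean(0))
# disc ellipse fit by dark mask upper half
p=z['p'].astype(int);m=(p.max(2)<60)
pts=[]
for u in range(262,372):
    col=np.where(m[150:260,u])[0]
    if len(col): pts.append((u,150+col[0]))
P=onz(z,pts,h)[:,:2]
from scipy.optimize import least_squares
r=least_squares(lambda c:np.hypot(P[:,0]-c[0],P[:,1]-c[1])-.030,[.62,-.058],loss='soft_l1',f_scale=.0005);print('circ',r.x.round(4),np.abs(r.fun).mean(),len(P))
print(dep(z,[(315,220),(315,253)]).round(4))
E
```

```text
[[ 0.5773 -0.0853  0.0435]
 [ 0.5932 -0.015   0.0435]
 [ 0.6634 -0.0307  0.0435]
 [ 0.6472 -0.101   0.0435]] [ 0.6202 -0.058   0.0435] [ 0.6204 -0.058   0.0435]
lip [[ 0.6217 -0.0899  0.0435]
 [ 0.6061 -0.0288  0.0435]
 [ 0.5881 -0.0628  0.0435]]
disc [[ 0.6176 -0.0868  0.0599]
 [ 0.6084 -0.0307  0.0599]
 [ 0.5895 -0.0625  0.0599]
 [ 0.6485 -0.0524  0.0599]] [ 0.61300599 -0.05875533  0.0599    ] [ 0.61898521 -0.05748022  0.0599    ]
circ [ 0.6202 -0.058 ] 0.00039710810473078824 110
[[ 0.6051 -0.0602  0.0596]
 [ 0.6212 -0.0575  0.0597]]
```

```bash

python3 -m inch '[0,0,-0.5,0,0,0,-0.5,0]';python3 -m inch '[0,0,-0.4,0,0,0,0,0]'; python3 st.py
```

```text
t: 37.75
tcp_pos: [0.6194, -0.0587, 0.0706]
tool_rot: [-0.084, 0.996, 0.007, 0.006]
force: [0.0, -1.0, -1.4]
finger_gap: 0.397
t: 38.0
tcp_pos: [0.619, -0.0586, 0.0663]
tool_rot: [-0.084, 0.996, 0.007, 0.005]
force: [0.5, -0.4, -0.5]
finger_gap: 0.396
t 38.0 q [-0.282  0.765  1.574  0.024  0.797 -2.038] tcp [ 0.619  -0.0586  0.0663] tilt 1.03 az 1.0069 jawaxis [-0.168  0.986  0.013] F [ 0.5 -0.4 -0.5] gap 0.396
```

```bash

python3 -m inch '[0,0,-0.12,0,0,0,0,0]';python3 -m inch '[0,0,-0.08,0,0,0,0,0]'
```

```text
t: 38.25
tcp_pos: [0.6194, -0.0588, 0.0657]
tool_rot: [-0.084, 0.996, 0.007, 0.006]
force: [0.2, -0.5, -0.3]
finger_gap: 0.399
t: 38.5
tcp_pos: [0.6195, -0.0587, 0.0654]
tool_rot: [-0.084, 0.996, 0.007, 0.006]
force: [-1.1, 0.9, 3.8]
finger_gap: 0.394
```

```bash

python3 -m inch '[0,0,-0.04,0,0,0,0,0,0,0,0,0,0,0,0,0]' 68 40; python3 st.py; python3 -m inch '[0,0,1,0,0,0,3,0,0,0,4,0,1,0,4,0,2,0,2,0,0,0,0,0]'; python3 st.py; python3 - <<'E'
from h import *
snap('wrist','w8');snap('top','top8');snap('side','side8')
z=load('w8');p=z['p']
cv2.imwrite('pics/w8h.png',cv2.resize(p[40:240,200:420],None,fx=3.6,fy=3,interpolation=cv2.INTER_CUBIC)[:,:,::-1])
E
```

```text
t: 39.0
tcp_pos: [0.6194, -0.0587, 0.0644]
tool_rot: [-0.084, 0.996, 0.007, 0.006]
force: [0.1, -0.1, -0.1]
finger_gap: 0.681
t 39.0 q [-0.282  0.768  1.575  0.024  0.793 -2.038] tcp [ 0.6194 -0.0587  0.0644] tilt 1.06 az 0.9457 jawaxis [-0.168  0.986  0.013] F [ 0.1 -0.1 -0.1] gap 0.681
t: 39.75
tcp_pos: [0.6517, -0.0592, 0.2074]
tool_rot: [-0.084, 0.996, 0.006, 0.009]
force: [-0.9, 0.9, -0.2]
finger_gap: 0.684
t 39.75 q [-0.268  0.608  1.408  0.019  1.112 -2.017] tcp [ 0.6517 -0.0592  0.2074] tilt 1.25 az 0.6428 jawaxis [-0.168  0.986  0.01 ] F [-0.9  0.9 -0.2] gap 0.684
```

View pics/w8.png

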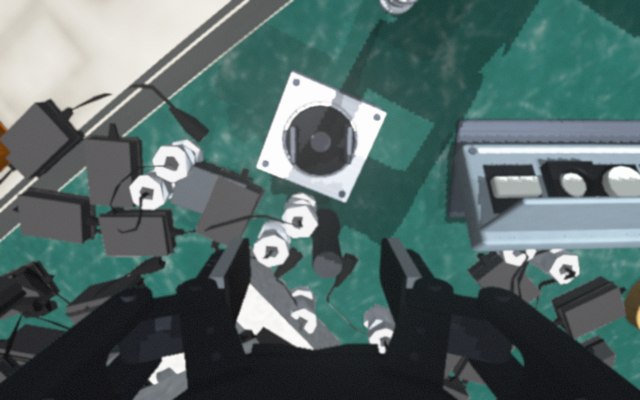

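View pics/w8h.png

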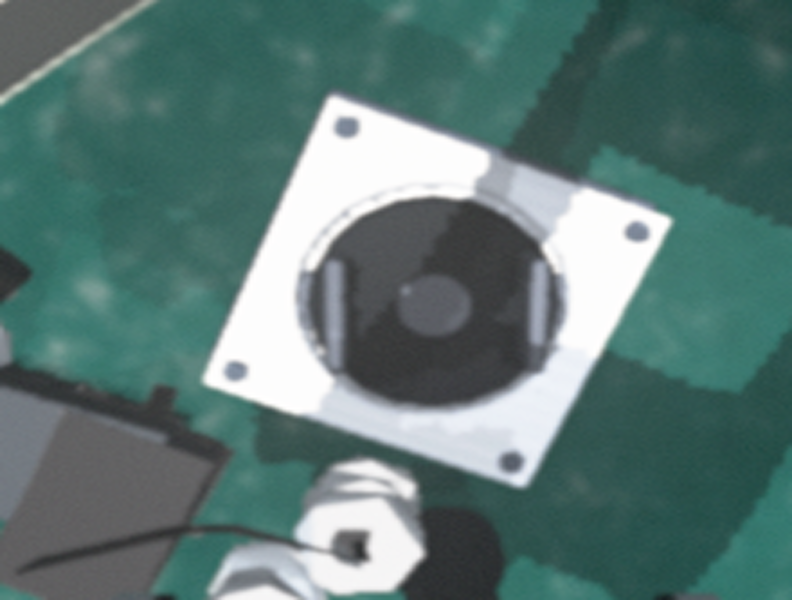

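```bash
python3 - <<'E'
from h import *
z=load('w8');vv,uu=np.mgrid[85:190,270:375];P=dep(z,np.c_[uu.ravel(),vv.ravel()])
r=np.hypot(P[:,0]-.6203,P[:,1]+.058)
d=np.array([-.165,.986]);t=(P[:,:2]-[.6203,-.058])@d
m=(r<.028)&(P[:,2]<.048)&(P[:,2]>.035)&(abs(t)<.017);A=np.c_[P[m][:,:2]-[.6203,-.058],np.ones(m.sum())];print('disc plane',np.linalg.lstsq(A,P[m][:,2],rcond=None)[0].round(4))
f=(P[:,2]>.055)&(r<.035)
for s in(1,-1):
    g=f&(t*s>0);print('fin',g.sum(),P[g].mean(0).round(4),'t',t[g].min().round(4),t[g].max().round(4),'top',np.percentile(P[g][:,2],90).round(4))
a=load('top0');b=load('top8')
print([np.abs(a['p'].astype(int)-b['p']).max(2)[v0:v1,u0:u1].mean().round(1) for v0,v1,u0,u1 in((275,300,280,315),(215,240,355,375),(135,160,180,205),(140,165,400,420))])
q=load('top8')['p'][100:310,160:440]; cv2.imwrite('pics/top8c.png',cv2.resize(q,None,fx=2.8,fy=2.8)[:,:,::-1])
E
```

```text
disc plane [ 0.0014 -0.0023  0.0436]
fin 263 [ 0.6171 -0.0369  0.0657] t 0.0195 0.0244 top 0.068
fin 251 [ 0.6239 -0.08    0.0659] t -0.025 -0.0203 top 0.0682
[np.float64(45.6), np.float64(56.6), np.float64(5.3), np.float64(45.4)]
```

View pics/top8c.png

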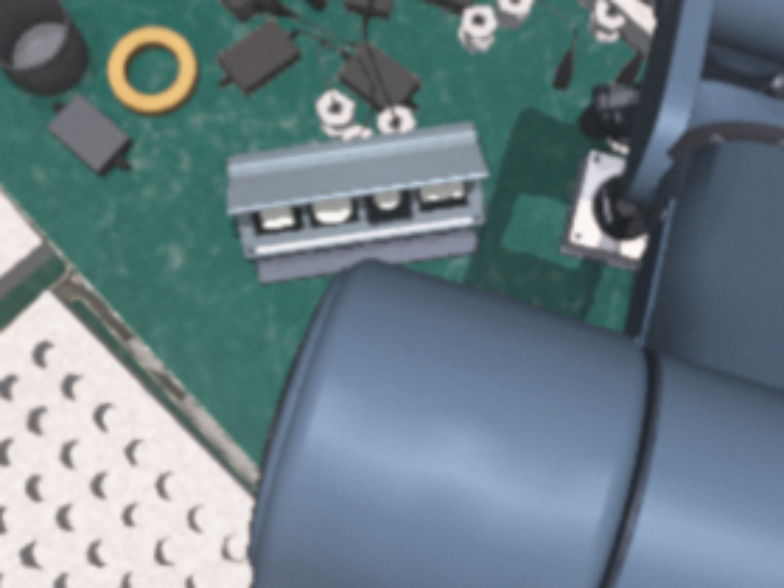

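```bash
python3 -c "
from station import job
print(job.sign_off())"
```

```text
the job is handed in; nothing more can be done
None
```

The job is done and handed in at about t = 40 s of the 56 s allowed.

**Keys:** I pressed the bar, then the square, then the plain round key, each until it hit its stop, at about 11, 15 and 12 N. The force went back to about zero after the square and round keys were let up. After the bar key it read about zero at the next key, and I took no reading straight after backing off. I never aimed at the collared fire key and kept clear of it. No camera view measured the keys up again; that rests on the springs.

**Tool angle:** The moves only allow turns about the vertical, so I tilted the tool by driving the arm to full reach. It pressed at about 32° tilt, within about 8° of square to the panel. I brought it back to within about 1° of vertical for the cap.

**Cap:** I pinched the fins, lowered the cap until it touched the ledge at about 4 N, and let go. My last checks from the wrist camera showed:

| Check | Measured | Expected if seated |
|---|---|---|
| Disc top height | 43.6 mm, level to about 0.2 % | 44 mm |
| Fin tops | 68 mm both sides | 68 mm |
| Fin outer faces from the axis | 24.4 and 25.0 mm | 24 mm (sprung out) |

The tab noses were out of sight under the lip.

**Checks that disagreed or were incomplete:**
- **Housing position:** the top camera placed the housing about 2 mm in x and 4 mm in y away from where the wrist camera did. I used the wrist camera, which agreed with itself over three views.
- **Joint limits:** joints 3 and 6 read up to about 0.004 rad past their stated limits while held there (0.218 against 0.22, and 2.854 against 2.85).
- **Grip:** the opening read 34 mm while I held the cap, against the 37 mm given.
- **Bystanders:** I noticed no contact with anything else, but at the end the arm hid several objects from the top camera. I could not confirm that all of them are where they stood.

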